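# Clip the plaster mould shut and gauge its cavity

### The arm

A 7-joint arm with a two-finger parallel gripper is mounted at the origin on the work surface. World frame = base frame: x ahead of the robot, y to its left, z up, the work surface at z = 0. Lengths are in m, angles in rad, forces in N, time in s.
With the tool pointing down it reaches from about 0.35 to 0.9 m from the base axis. Payload 8.1 kg.
Tool frame: the origin (TCP) lies on the centre line of the jaws, within the pads' length; the fingertips stand 14 mm ahead of it and the grasp point (between the pads) lies 5 mm behind it; z points along the fingers, y is the direction in which the jaws open and shut (so a half turn about z gives the same grasp; the last joint's range is limited). The gripper opens to 92 mm and grips with 3 to 60 N. Pads are 19 mm wide; open, the fingers measure 130 mm over their backs; the gripper's body (75 mm by 190 mm) begins 47 mm behind the grasp point.
Start: joints at [-1.34, 0.434, 0.025, 1.573, -0.012, 1.134, -0.075], TCP at [0.205, 0.591, 0.241] pointing down, gripper open.
Joint ranges: [-2.62, 2.62], [-0.44, 2.09], [-1.27, 1.32], [0.08, 2.57], [-1.32, 4.46], [0.12, 2], [-2.74, 2.74]. Speed limits (rad/s): [2.22, 2.22, 3.01, 3.01, 3.14, 3.14, 3.14].

### API

Orientations are given as a rotation vector (axis times angle).
In Python, from cell import arm, optics gives the robot as it stands.
- The arm moves only by the shell command python3 -m creep 'ROWS' [FORCE]. ROWS is JSON, a list of rows, each an object with "translation": the shift along the tool's x, y, z in m, a list of three; "rot": the turn, a rotation vector about the tool's x, y, z in degrees, a list of three; "jaw": the finger opening in m, from 0 to 0.0918. In form: [{"translation": [x, y, z], "rot": [wx, wy, wz], "jaw": jaw}, ...]. A call has 1 to 12 rows; each row shifts and turns the commanded pose from where the row before left it, along the tool's axes as they then stand; what a row does not reach is not made up. A row lasts 1/12 s, in which the tool goes at most 41.7 mm and 7.16 degrees, less where a joint would pass 70% of its speed; a pose out of reach is approached as far as the arm can. A call is refused whole if a number of a shift passes 0.0417 or a number of a turn 7.16, either way. A call with a gripper value outside its range is refused whole. The fingers move at their own pace and stop on an object; FORCE is the grip in N (left out, the last holds). Time passes only in rows, so rows that do not move let the fingers close. It gives the time, the measured TCP pose, the force and the opening at its end, in the units of the state.
- arm.observe(): the state, without advancing time (a new reading comes with each control period).
- optics.get_image(name): name is "side" or "top" or "wrist"; returns the picture (384x512x3 uint8, red, green, blue); there is no depth.
- optics.camera_info(name): a dict with "fx", "fy", "cx", "cy" (pixels), "k1" (the pictures are not rectified: a ray, as slopes to the right and down, at radius r is drawn at 1 + k1 r^2 times it, then the intrinsics apply), "R" (3x3) and "t" (3): a world point X has camera coordinates R X + t. Camera axes: x right, y down, z forward; pixel columns grow to the right and rows downward; lengths in m; the calibration is good to about 2 mm. A picture is of the moment at which its call begins: read the wrist's pose just before it. camera_info takes no time and is no camera call; for the wrist camera it gives the pose at the moment of the call.
- arm.sign_off(): hands the job in, once; it reports no verdict.
Trained networks look in the newest picture that a camera, given by its name, has taken for a name from the list of things; names that differ only in an ending like _2 or _b are one class to them, and where a whole thing is asked for, a point or a joint stands for the part that bears it (a point fixed in the world has none). Each returns a list of dicts, best first, with "score" (0 to 1); they miss things now and then, are a little off and sometimes report something else, mostly with a low value. They report only what shows in the picture. A call takes as long as a camera call. They do not tell look-alikes from the thing itself.
- optics.boxes_of(camera, thing): "location" ([column, row] in pixels, amid what is visible of it).
- optics.pinpoint(camera, thing): "location" ([column, row] in pixels: a listed point, or the origin of a listed thing).
The state is a dict: "clock": time; "joints": joint angles; "dq": joint speeds; "joint_efforts": joint torques, N m; "position": TCP position; "ee_rot": TCP orientation; "force": force on the tool from outside, world axes, zero at the start; "ft_torque": the same for the moment, N m; "width": opening from 0.0 (shut) to 1.0 (fully open).
Only numpy, scipy, OpenCV 4.12 (cv2) and the standard library are available. Lean on these libraries where they do the work, as an engineer would, in place of code of your own. Each camera call takes 0.05 s, during which the arm holds its last target.

### The job

Take the sprung clip off its wooden strip and clip it upright near the middle of the upright flange on top of the plaster mould, pushed down on it so that its jaws grip both flange leaves. Then take the gauge rod from its rest, push it into the slanted guide tube until its collar stops on the tube's mouth, draw it right out again, and hold it still and level with its tip over the middle of the white porcelain palette, about 10 cm above it, for reading. Finish while still holding the rod there; leave everything else on the table where it is.

Things in the scene. Friction and masses are not known exactly. Their poses are not given: they have to be found in the camera images.
- strip: wooden strip standing on edge on a foot, fixed; stores the clip. 110 mm long (x), 8 mm thick (y), top edge 65 mm above the table; foot 70 mm wide, 12 mm high. Origin: under its middle, on the table
- clip: sprung steel clip astride the strip's top edge. Origin: centre of its pivot coil (9 mm across, 34 mm long along x), which rests on that edge, 4.5 mm above it. z up. Jaws below: plates 28 mm wide (x), 4 mm thick, reaching 32 mm below the pivot. Above it two thumb levers 28 mm wide rise 37 mm, splaying along y: 36 mm over their outsides at the top, 17 mm at the pivot. Mass 50 g
- clip_jaw (a joint): clip opening, rad: 0 gripping 8 mm (strip, flange), 0.5 fully open, -0.2 shut on nothing. Squeezing the levers together along y (about 10 N; stops when they are parallel, 16 mm over their outsides) opens the jaws to 23 mm at the tips; let go, a spring shuts them. clip is the frame of one half: squeezed, it leans 0.25 rad about x, the pivot staying put
- mould: plaster mould in two halves on a wooden board (130 x 100 x 10 mm), fixed to the table. Origin: under the middle of the board, on the table; x is the horizontal direction in which the rod goes in, z up. Plaster block 90 (x) x 70 (y) mm, top 76 mm above the table; the seam flange stands on it
- flange_top (a point): middle of the top edge of the mould's seam flange, 110 mm above the table: two leaves, together 8 mm thick (across the mould's y), 60 mm long (along the mould's x), standing 34 mm above the block. A clip sitting on it has its pivot 4.5 mm above this point and its x along the mould's x. Axes as the mould's
- tube: slanted brass guide tube of the mould, outside 20 mm, bore 13 mm. Origin: centre of its open mouth, 88 mm above the table; its x axis is the bore's axis, pointing into the mould, 25 degrees below level. The tube stands 60 mm out of the block; the bore is clear for 118 mm
- rest: wooden rod rest, fixed: board 190 x 55 mm, 10 mm high, with two notched posts (10 mm long, tops 57 mm above the table) that hold the rod's handle at x = -85 mm and its shank at x = 60 mm. Origin: on the table under the rod's collar (to 4 mm); axes as the rod's
- rod: gauge rod lying level in the rest, axis 50 mm above the table. Origin: on the axis at the collar's front face (collar brass, 26 mm across, 8 mm thick). x points along the rod to its tip: steel shank 9 mm across, 110 mm long, last 12 mm tapered to 3 mm. Behind the collar, x = -8 to -100 mm, a wooden handle 14 mm wide (y), 18 mm tall (z), free to grip from above at x = -20 to -70 mm. 0.11 kg
- rod_tip (a point): tip of the gauge rod, at 110 mm on the rod's x axis from the collar face
- palette: loose white porcelain palette, a round slab 130 mm across and 9 mm thick with six shallow wells. Origin: middle of its underside, on the table
Mind the look-alikes: they are no part of the job. Leave any blue look-alike of the rod alone.

How it is judged:
By the outcome, as a careful person would: the job done as asked, in the order asked, and still so for the second after the job is handed in, while the arm keeps its last pose, push and grip.
It also fails if it takes over 54 s, if anything falls off the work surface, if the arm or the gripper's body presses on something with over 40 N, if the wrist force passes 120 N, or if a joint passes its speed limit or range.

## Working session

There is one attempt and no reset: what is moved stays moved. The work goes in short steps, Python scripts to look and compute and a shell command to move; the robot and the scene stay as the last step left them, time stands still between calls to the robot, and variables do not carry over. Pictures are saved under pics/ and viewed, and the job is handed in when it is done.

```bash
ls; mkdir -p pics; cat > h.py <<'E'
import numpy as np, cv2
from cell import arm, optics
from scipy.spatial.transform import Rotation as Rn
from scipy.optimize import least_squares
def K(i): return np.array([[i['fx'],0,i['cx']],[0,i['fy'],i['cy']],[0,0,1.]])
def ray(i,p):
    u=cv2.undistortPoints(np.array([[p]],float),K(i),np.array([i['k1'],0,0,0.]))[0,0]
    R=np.array(i['R']);t=np.array(i['t']); return -R.T@t, R.T@np.array([u[0],u[1],1])
def atz(i,p,z):
    c,d=ray(i,p); return c+d*(z-c[2])/d[2]
def proj(i,X):
    x=np.array(i['R'])@np.array(X)+np.array(i['t']); a=x[:2]/x[2]; r=a@a; a=a*(1+i['k1']*r)
    return np.array([a[0]*i['fx']+i['cx'],a[1]*i['fy']+i['cy']])
def tri(L):
    A=np.zeros((3,3));b=np.zeros(3)
    for i,p in L:
        c,d=ray(i,p); d=d/np.linalg.norm(d); P=np.eye(3)-np.outer(d,d); A+=P;b+=P@c
    return np.linalg.solve(A,b)
def snap(n,f,s=1):
    im=optics.get_image(n); cv2.imwrite('pics/'+f,cv2.resize(im[:,:,::-1],None,fx=s,fy=s)); return im
E
python3 - <<'E'
from h import *
print(arm.observe())
for n in('side','top','wrist'):
    snap(n,n+'0.png',1.5); i=optics.camera_info(n); print(n,{k:np.round(v,3).tolist() for k,v in i.items()})
    if n!='wrist':
        for t in ['strip','clip','mould','flange_top','tube','rest','rod','rod_tip','palette']:
            print(t,[(np.round(d['location']).tolist(),round(d['score'],2)) for d in optics.pinpoint(n,t)][:4])
print(arm.observe()['clock'])
E
```

```text
pics
{'clock': 0.0, 'joints': array([-1.33960219,  0.43521083,  0.02496794,  1.57411726, -0.01160329,
        1.13399796, -0.07508023]), 'dq': array([ 0.00148009,  0.00061998,  0.00123784, -0.00035907,  0.00101415,
       -0.0002564 , -0.0007654 ]), 'joint_efforts': array([-9.30656461e-04, -6.67870545e+01,  9.84629206e-01, -3.14460790e+01,
       -6.04690472e-02,  4.32076387e-02,  1.47812366e-04]), 'position': array([0.20465407, 0.59001282, 0.23994465]), 'ee_rot': array([-5.21943651e-01, -3.09780253e+00,  2.48705147e-03]), 'force': array([ 0.50753688,  0.55319878, -0.11936667]), 'ft_torque': array([-0.01393739,  0.02326038, -0.03941435]), 'width': 1.00310537405602}
side {'fx': 428.446, 'fy': 428.446, 'cx': 252.787, 'cy': 187.657, 'k1': -0.03, 'R': [[-1.0, -0.018, -0.018], [-0.003, 0.771, -0.637], [0.025, -0.636, -0.771]], 't': [0.445, 0.086, 1.0]}
strip [([167.0, 226.0], 0.6)]
clip [([160.0, 221.0], 0.78)]
mould [([206.0, 303.0], 0.6)]
flange_top [([200.0, 282.0], 0.91), ([180.0, 168.0], 0.73)]
tube []
rest [([251.0, 171.0], 0.8), ([180.0, 169.0], 0.45)]
rod [([252.0, 157.0], 0.9), (
[... 166 characters left out ...]
fx': 366.282, 'fy': 366.282, 'cx': 259.29, 'cy': 190.74, 'k1': -0.088, 'R': [[-0.022, -0.999, -0.036], [-0.99, 0.027, -0.138], [0.139, 0.033, -0.99]], 't': [0.007, 0.45, 0.912]}
strip [([254.0, 126.0], 0.63)]
clip [([240.0, 115.0], 0.57)]
mould [([183.0, 165.0], 0.81)]
flange_top [([168.0, 154.0], 0.61)]
tube [([218.0, 144.0], 0.66)]
rest [([322.0, 192.0], 0.67)]
rod [([324.0, 188.0], 0.59), ([373.0, 263.0], 0.58)]
rod_tip [([382.0, 223.0], 0.87), ([281.0, 199.0], 0.76)]
palette [([322.0, 121.0], 0.91)]
wrist {'fx': 325.724, 'fy': 325.724, 'cx': 254.19, 'cy': 190.859, 'k1': 0.006, 'R': [[0.327, 0.945, 0.001], [0.906, -0.313, 0.285], [0.27, -0.093, -0.958]], 't': [-0.625, -0.035, 0.391]}
1.05
```

View pics/side0.png

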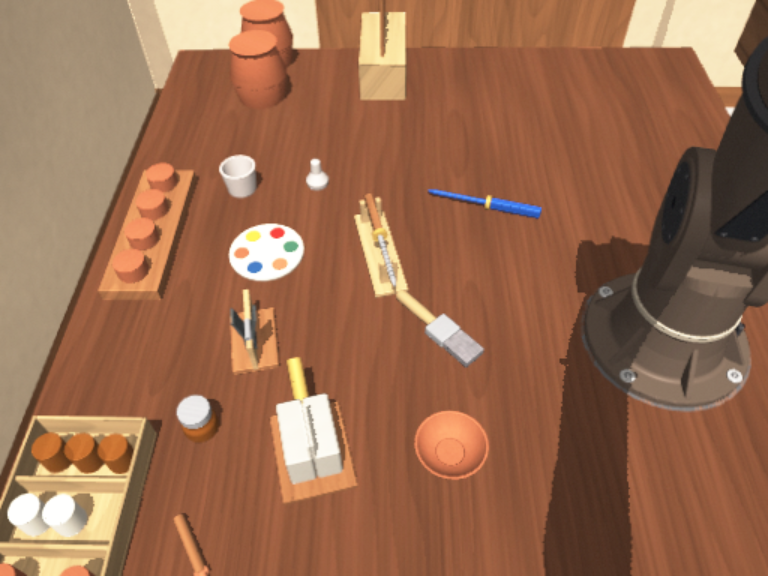

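View pics/top0.png

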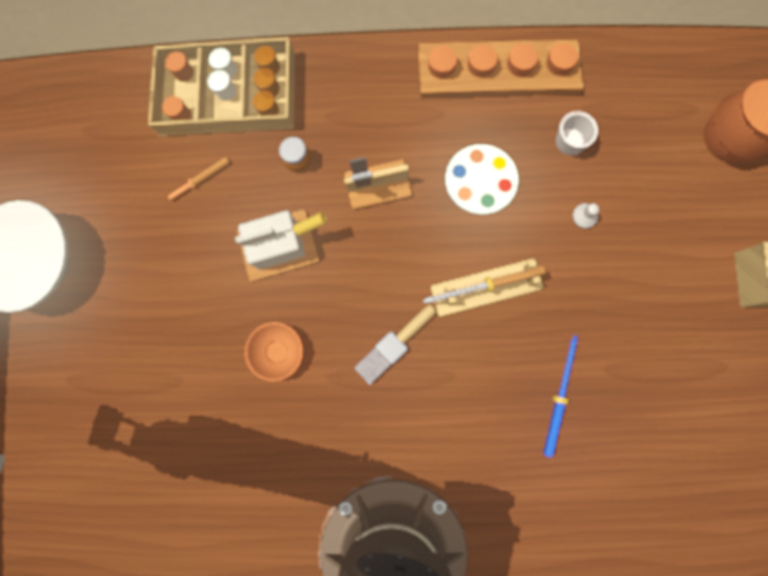

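View pics/wrist0.png

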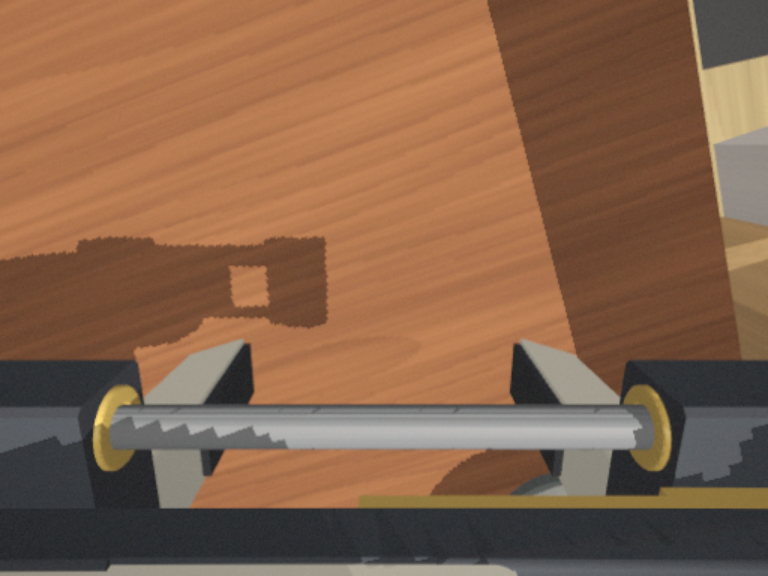

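The side view shows the clip on the strip (~(160,215)), the mould (205,285), the rod in its rest (252,160) and the palette (178,167). I'll zoom in to measure these.

```bash
python3 - <<'E'
from h import *
def crop(n,c,w,h,s):
    im=cv2.imread('pics/'+n+'0.png'); im=cv2.resize(im,(512,384),interpolation=cv2.INTER_AREA)
    return cv2.resize(im[c[1]:c[1]+h,c[0]:c[0]+w],None,fx=s,fy=s,interpolation=cv2.INTER_CUBIC)
a=crop('top',(150,90),130,100,6);cv2.imwrite('pics/c1.png',a)
a=crop('side',(145,185),100,150,4);b=crop('top',(275,160),100,60,4);
cv2.imwrite('pics/c2.png',a);cv2.imwrite('pics/c3.png',b)
ct=optics.camera_info('top');cs=optics.camera_info('side')
print('clip',tri([(ct,(240,115)),(cs,(160,221))]))
print('clip top z.07',atz(ct,(240,115),.07),atz(cs,(160,221),.07))
print('strip',atz(ct,(254,126),0),atz(cs,(167,226),0))
print('flange',atz(ct,(168,154),.11),atz(cs,(200,282),.11), 'mould',atz(ct,(183,165),0),atz(cs,(206,303),0))
print('tube',atz(ct,(218,144),.088))
print('rest',atz(ct,(322,192),0),atz(cs,(251,171),0))
print('rod',atz(ct,(324,188),.05),atz(cs,(252,157),.05),'tip',atz(ct,(281,199),.05),atz(cs,(265,189),.05))
print('pal',atz(ct,(322,121),0),atz(cs,(179,168),0))
E
```

```text
clip [0.64559272 0.03995166 0.06474032]
clip top z.07 [0.64139145 0.03961829 0.07      ] [0.64629577 0.04296502 0.07      ]
strip [0.6336576  0.00745524 0.        ] [0.64812301 0.00817568 0.        ]
flange [0.53509378 0.21315497 0.11      ] [0.53796158 0.20877288 0.11      ] mould [0.53068506 0.20296353 0.        ] [0.53883648 0.20036317 0.        ]
tube [0.56178647 0.09381536 0.088     ]
rest [ 0.44646736 -0.16924369  0.        ] [ 0.45319145 -0.166361    0.        ]
rod [ 0.44988747 -0.16778661  0.05      ] [ 0.44967388 -0.16901057  0.05      ] tip [ 0.42493962 -0.05879394  0.05      ] [ 0.41689441 -0.06476065  0.05      ]
pal [ 0.64205667 -0.17874051  0.        ] [ 0.64330575 -0.17655412  0.        ]
```

View pics/c1.png

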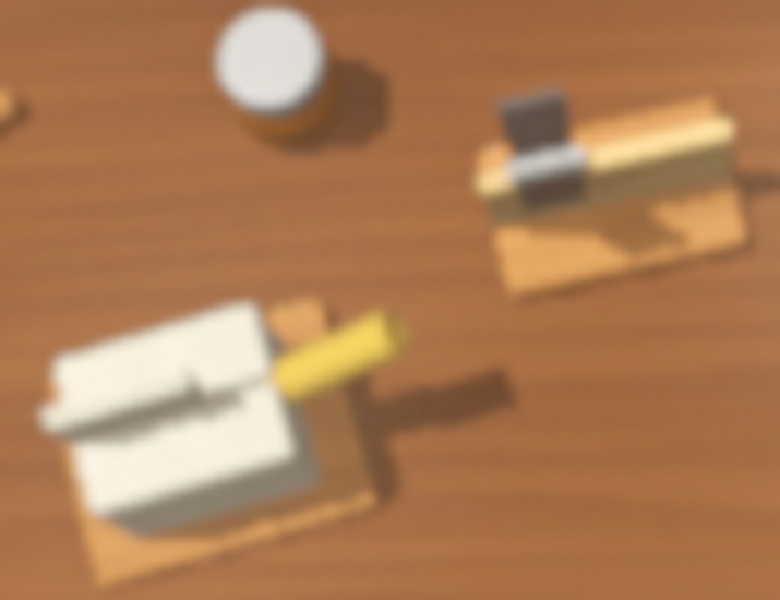

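View pics/c2.png

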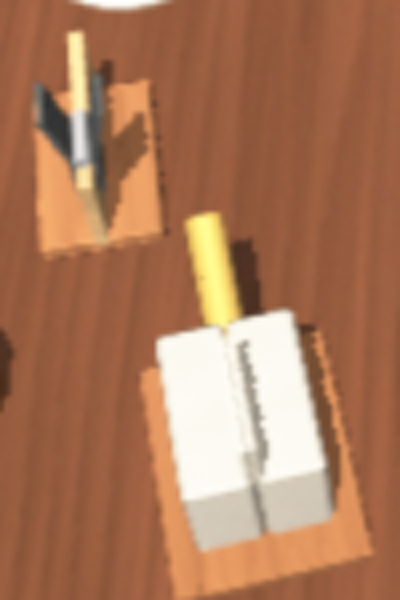

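View pics/c3.png

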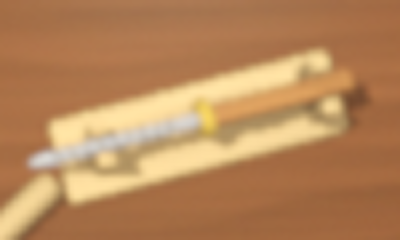

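```bash
cat >> h.py <<'E'
def plan(p,yaw,pitch=0,pose=None,order='TR'):
    """target TCP p, tool y at world angle yaw deg (tool down). prints shift & turn in tool axes"""
    s=arm.observe(); p0=s['position'];R0=Rn.from_rotvec(s['ee_rot'])
    y=np.array([np.cos(np.radians(yaw)),np.sin(np.radians(yaw)),0]);z=np.array([0,0,-1.]);x=np.cross(y,z)
    R1=Rn.from_matrix(np.c_[x,y,z])*Rn.from_euler('y',pitch,degrees=True)
    d=np.array(p)-p0; M0=R0.as_matrix()
    print('clock',round(s['clock'],2),'pos',p0.round(4),'tool x,y',M0[:,0].round(3),M0[:,1].round(3),'z',M0[:,2].round(3))
    print('shift in present axes mm',(R0.inv().apply(d)*1e3).round(1),' turn deg',np.degrees((R0.inv()*R1).as_rotvec()).round(2),' shift in final axes mm',(R1.inv().apply(d)*1e3).round(1))
E
python3 - <<'E'
from h import *
ct=optics.camera_info('top');cs=optics.camera_info('side');w=optics.camera_info('wrist')
C=lambda a:(150+a[0]/6,90+a[1]/6); S=lambda a:(145+a[0]/4,185+a[1]/4)
def f(n,t,s,z):
    a=atz(ct,C(t),z) if t else None; b=atz(cs,S(s),z) if s else None
    print(n,None if a is None else a.round(4),None if b is None else b.round(4), tri([(ct,C(t)),(cs,S(s))]).round(4) if t and s else '')
f('coil',(548,163),(82,138),.0695)
f('stripR',(735,128),(78,33),.065)
f('stripL',(485,185),None,.065)
f('fl near',(45,420),(255,455),.11)
f('fl far',(192,385),(228,335),.11)
f('mouth',(398,326),(203,216),.088)
s=arm.observe();R=Rn.from_rotvec(s['ee_rot']).as_matrix()
cc=-np.array(w['R']).T@np.array(w['t']); print('cam in tool',(R.T@(cc-s['position'])).round(4),'fwd in tool',(R.T@np.array(w['R'])[2]).round(3))
plan((.645,.042,.24),13)
E
```

```text
coil [0.6356 0.0363 0.0695] [0.6349 0.0385 0.0695] [0.6361 0.0366 0.0669]
stripR [ 0.6501 -0.0437  0.065 ] [ 0.6495 -0.0389  0.065 ] [ 0.6518 -0.0437  0.0591]
stripL [0.6284 0.0638 0.065 ] None 
fl near [0.5211 0.239  0.11  ] [0.5189 0.242  0.11  ] [0.5206 0.2401 0.1066]
fl far [0.5335 0.1786 0.11  ] [0.5368 0.181  0.11  ] [0.5359 0.1794 0.1064]
mouth [0.5611 0.098  0.088 ] [0.5597 0.1003 0.088 ] [0.561  0.0984 0.0855]
cam in tool [ 0.0783 -0.0008 -0.1442] fwd in tool [-0.285  0.001  0.958]
clock 1.05 pos [0.2048 0.5905 0.2407] tool x,y [-0.945  0.328 -0.   ] [0.328 0.945 0.   ] z [ 0.  0. -1.]
shift in present axes mm [-595.7 -373.9    0.7]  turn deg [ 0.   -0.   57.87]  shift in final axes mm [-633.5  305.5    0.7]
```

```bash
python3 -m creep '[{"translation":[-0.0358,-0.0211,-0.0008],"rot":[0,0,0],"jaw":0.07},{"translation":[-0.0358,-0.0211,-0.0008],"rot":[0,0,0],"jaw":0.07},{"translation":[-0.0358,-0.0211,-0.0008],"rot":[0,0,0],"jaw":0.07},{"translation":[-0.0358,-0.0211,-0.0008],"rot":[0,0,0],"jaw":0.07},{"translation":[-0.0358,-0.0211,-0.0008],"rot":[0,0,0],"jaw":0.07},{"translation":[-0.0358,-0.0211,-0.0008],"rot":[0,0,0],"jaw":0.07},{"translation":[-0.0358,-0.0211,-0.0008],"rot":[0,0,0],"jaw":0.07},{"translation":[-0.0358,-0.0211,-0.0008],"rot":[0,0,0],"jaw":0.07},{"translation":[-0.0358,-0.0211,-0.0008],"rot":[0,0,0],"jaw":0.07},{"translation":[-0.0358,-0.0211,-0.0008],"rot":[0,0,0],"jaw":0.07},{"translation":[-0.0358,-0.0211,-0.0008],"rot":[0,0,0],"jaw":0.07},{"translation":[-0.0358,-0.0211,-0.0008],"rot":[0,0,0],"jaw":0.07}]' && python3 -m creep '[{"translation":[0,0,0],"rot":[0,0,7],"jaw":0.07},{"translation":[0,0,0],"rot":[0,0,7],"jaw":0.07},{"translation":[0,0,0],"rot":[0,0,7],"jaw":0.07},{"translation":[0,0,0],"rot":[0,0,7],"jaw":0.07},{"translation":[0,0,0],"rot":[0,0,7],"jaw":0.07},{"translation":[0,0,0],"rot":[0,0,7],"jaw":0.07},{"translation":[0,0,0],"rot":[0,0,7],"jaw":0.07},{"translation":[0,0,0],"rot":[0,0,7],"jaw":0.07},{"translation":[0,0,0],"rot":[0,0,0],"jaw":0.07}]'
python3 - <<'E'
from h import *
plan((.5275,.21,.25),15)
w=optics.camera_info('wrist'); snap('wrist','w1.png',1.5)
import json;json.dump({k:np.array(v).tolist() for k,v in w.items()},open('w1.json','w'))
for t in ['flange_top','mould','tube','clip']:
    print(t,[(np.round(d['location'],1).tolist(),round(d['score'],2)) for d in optics.pinpoint('wrist',t)][:4])
print(np.abs(arm.observe()['dq']).max())
E
```

```text
clock: 2.05
position: [0.5287, 0.2088, 0.2507]
ee_rot: [0.522, 3.098, 0.001]
force: [-0.8, 1.1, -0.0]
width: 0.761
clock: 2.8
position: [0.5277, 0.2107, 0.2504]
ee_rot: [1.922, 2.485, 0.0]
force: [-0.2, -0.9, 0.2]
width: 0.765
clock 2.8 pos [0.5277 0.2107 0.2504] tool x,y [-0.251  0.968  0.   ] [0.968 0.251 0.   ] z [ 0.  0. -1.]
shift in present axes mm [-0.6 -0.3  0.4]  turn deg [ 0.01 -0.   -0.45]  shift in final axes mm [-0.6 -0.3  0.4]
flange_top [([255.9, 184.3], 0.84)]
mould [([254.9, 174.0], 0.59), ([297.7, 317.2], 0.25)]
tube []
clip [([306.0, 333.3], 0.6)]
0.013393942798135551
```

View pics/w1.png

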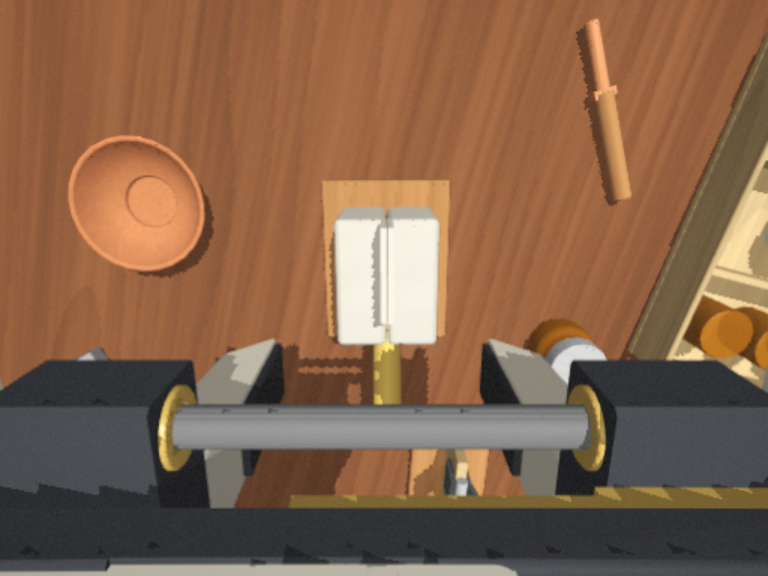

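```bash
python3 - <<'E'
from h import *
im=cv2.imread('pics/w1.png'); c=cv2.resize(im[170:420,300:480],None,fx=4,fy=4,interpolation=cv2.INTER_CUBIC)[:, :]
c=cv2.resize(c,(432,600)); cv2.imwrite('pics/c4.png',c)  # 2.4x of 1.5x => 3.6 px per px
E
```

```text
(no output)
```

View pics/c4.png

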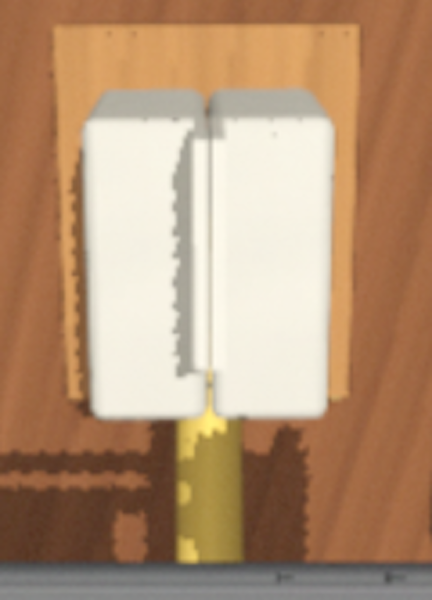

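```bash
python3 - <<'E'
from h import *
import json; w=json.load(open('w1.json'))
P=lambda u,v:((300+u/2.4)/1.5,(170+v/2.4)/1.5)
a=atz(w,P(210,137),.11);b=atz(w,P(210,370),.11);print('flange ends',a,b,(a+b)/2,np.linalg.norm(a-b),np.degrees(np.arctan2(*(a-b)[1::-1])))
q=[atz(w,P(*c),.076) for c in((85,118),(333,118),(90,415),(327,415))]
print('block',np.mean(q,0),np.linalg.norm(q[0]-q[1]),np.linalg.norm(q[0]-q[2]))
d=(q[0]+q[1]-q[2]-q[3]);print(np.degrees(np.arctan2(d[1],d[0])))
print('board',[atz(w,P(*c),.01).round(4) for c in((55,25),(358,25))])
plan((.636,.037,.25),11.4)
E
```

```text
flange ends [0.52287057 0.23918608 0.11      ] [0.53840969 0.18042609 0.11      ] [0.53064013 0.20980609 0.11      ] 0.06077993778451042 104.81281992077109
block [0.53427814 0.1964488  0.076     ] 0.06750975581160357 0.08733504656682371
104.70272571262906
board [array([0.4711, 0.2456, 0.01  ]), array([0.5653, 0.2701, 0.01  ])]
clock 3.05 pos [0.5277 0.2105 0.2504] tool x,y [-0.259  0.966  0.   ] [0.966 0.259 0.   ] z [ 0.  0. -1.]
shift in present axes mm [-195.7   59.6    0.3]  turn deg [ 0.   -0.01  3.64]  shift in final axes mm [-191.5   71.9    0.4]
```

```bash
python3 -m creep '[{"translation":[-0.038,0.0119,0],"rot":[0,0,0],"jaw":0.07},{"translation":[-0.038,0.0119,0],"rot":[0,0,0],"jaw":0.07},{"translation":[-0.038,0.0119,0],"rot":[0,0,0],"jaw":0.07},{"translation":[-0.038,0.0119,0],"rot":[0,0,0],"jaw":0.07},{"translation":[-0.038,0.0119,0.01],"rot":[0,0,3.6],"jaw":0.07},{"translation":[0,0,0.015],"rot":[0,0,0],"jaw":0.07},{"translation":[0,0,0],"rot":[0,0,0],"jaw":0.07}]'
python3 - <<'E'
from h import *
plan((.636,.037,.25),11.4)
w=optics.camera_info('wrist'); im=snap('wrist','w2.png',1.5)
import json;json.dump({k:np.array(v).tolist() for k,v in w.items()},open('w2.json','w'))
for t in ['clip','strip']:
    print(t,[(np.round(d['location'],1).tolist(),round(d['score'],2)) for d in optics.pinpoint('wrist',t)][:4])
p=proj(w,(.636,.037,.0695)).astype(int);print(p)
c=im[max(0,p[1]-70):p[1]+70,p[0]-80:p[0]+80,::-1];print(max(0,p[1]-70),p[0]-80);cv2.imwrite('pics/c5.png',cv2.resize(c,None,fx=4,fy=4,interpolation=cv2.INTER_CUBIC))
E
```

```text
clock: 3.63
position: [0.6336, 0.0386, 0.2228]
ee_rot: [-1.996, -2.424, 0.005]
force: [-0.2, 1.1, -0.1]
width: 0.762
clock 3.63 pos [0.6336 0.0386 0.2228] tool x,y [-0.192  0.981 -0.001] [ 0.981  0.192 -0.003] z [-0.003 -0.002 -1.   ]
shift in present axes mm [ -2.    2.  -27.2]  turn deg [-0.2   0.07 -0.33]  shift in final axes mm [ -2.    2.1 -27.2]
clip [([259.6, 181.6], 0.66)]
strip [([256.0, 188.9], 0.66), ([257.8, 181.5], 0.45)]
[258 181]
111 178
```

View pics/c5.png

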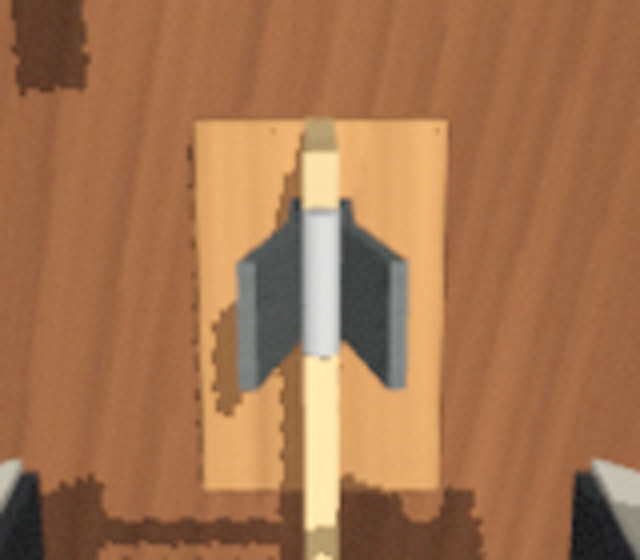

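```bash
python3 - <<'E'
from h import *
import json; w=json.load(open('w2.json'))
c=atz(w,(258.25,181.5),.0735);print('coil',c)
P=lambda u,v:(178+u/4,111+v/4)
a=atz(w,P(321,150),.065);b=atz(w,P(321,525),.065);print(a,b,np.linalg.norm(a-b),np.degrees(np.arctan2(*(a-b)[1::-1])))
L=[atz(w,P(*q),.1065) for q in((246,260),(246,388),(400,260),(400,388))];print('levers',np.round(L,4),np.mean(L,0))
plan((c[0],c[1],.0895),11.4)
E
```

```text
coil [0.63588102 0.03774449 0.0735    ]
[0.63016345 0.0666928  0.065     ] [ 0.648931   -0.02699089  0.065     ] 0.0955450372052966 101.32805058596023
levers [[0.6178 0.0479 0.1065]
 [0.6228 0.0205 0.1065]
 [0.6489 0.0541 0.1065]
 [0.6548 0.0268 0.1065]] [0.6360717  0.03731335 0.1065    ]
clock 3.78 pos [0.6338 0.0433 0.2256] tool x,y [-0.198  0.98   0.001] [ 0.98   0.198 -0.   ] z [-0.     0.001 -1.   ]
shift in present axes mm [ -6.    1.  136.1]  turn deg [-0.01 -0.06  0.02]  shift in final axes mm [ -5.9   1.  136.1]
```

```bash
python3 -m creep '[{"translation":[-0.006,0.0015,0.03],"rot":[0,0,0],"jaw":0.07},{"translation":[0,0,0.035],"rot":[0,0,0],"jaw":0.065},{"translation":[0,0,0.035],"rot":[0,0,0],"jaw":0.06},{"translation":[0,0,0.026],"rot":[0,0,0],"jaw":0.06},{"translation":[0,0,0.01],"rot":[0,0,0],"jaw":0.06},{"translation":[0,0,0],"rot":[0,0,0],"jaw":0.06},{"translation":[0,0,0],"rot":[0,0,0],"jaw":0.06}]'
python3 - <<'E'
from h import *
plan((.636,.0377,.0895),11.4)
snap('wrist','w3.png',1.5)
E
```

```text
clock: 4.37
position: [0.6373, 0.0375, 0.0907]
ee_rot: [1.99, 2.43, 0.002]
force: [0.2, -0.3, 0.0]
width: 0.654
clock 4.37 pos [0.6373 0.0375 0.0907] tool x,y [-0.197  0.98   0.   ] [0.98  0.197 0.001] z [ 0.001  0.001 -1.   ]
shift in present axes mm [ 0.5 -1.2  1.2]  turn deg [ 0.07 -0.02 -0.04]  shift in final axes mm [ 0.5 -1.2  1.2]
```

View pics/w3.png

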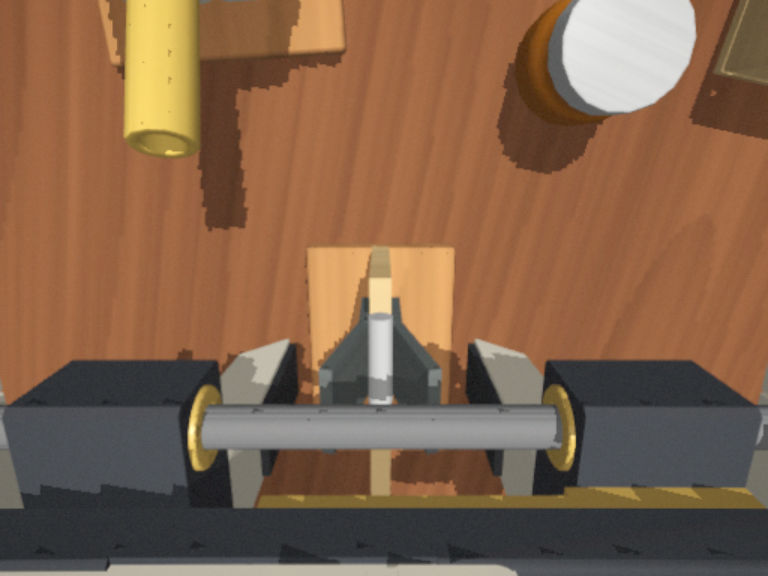

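```bash
python3 -m creep '[{"translation":[0,-0.0008,0.001],"rot":[0,0,0],"jaw":0.035},{"translation":[0,0,0],"rot":[0,0,0],"jaw":0.015},{"translation":[0,0,0],"rot":[0,0,0],"jaw":0.01},{"translation":[0,0,0],"rot":[0,0,0],"jaw":0.01},{"translation":[0,0,0],"rot":[0,0,0],"jaw":0.01},{"translation":[0,0,0],"rot":[0,0,0],"jaw":0.01}]' 28
python3 - <<'E'
from h import *
print(arm.observe()['width']*91.8)
snap('wrist','w4.png',1.5)
E
```

```text
clock: 4.92
position: [0.6373, 0.0365, 0.0898]
ee_rot: [1.991, 2.427, 0.004]
force: [1.0, 0.5, 11.5]
width: 0.269
24.736558629591617
```

View pics/w4.png

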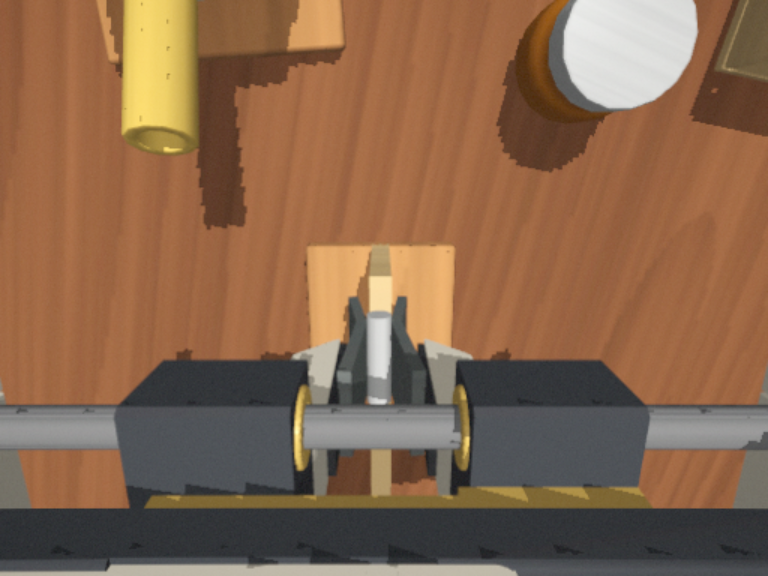

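```bash
python3 -m creep '[{"translation":[0,0,0],"rot":[0,0,0],"jaw":0.01},{"translation":[0,0,0],"rot":[0,0,0],"jaw":0.01},{"translation":[0,0,0],"rot":[0,0,0],"jaw":0.01},{"translation":[0,0,0],"rot":[0,0,0],"jaw":0.01}]'
python3 - <<'E'
from h import *
print(arm.observe()['width']*91.8)
snap('wrist','w5.png',1.5)
E
```

```text
clock: 5.3
position: [0.6369, 0.0363, 0.0901]
ee_rot: [1.992, 2.428, 0.003]
force: [-3.2, 0.5, 12.9]
width: 0.179
16.387283205372267
```

View pics/w5.png

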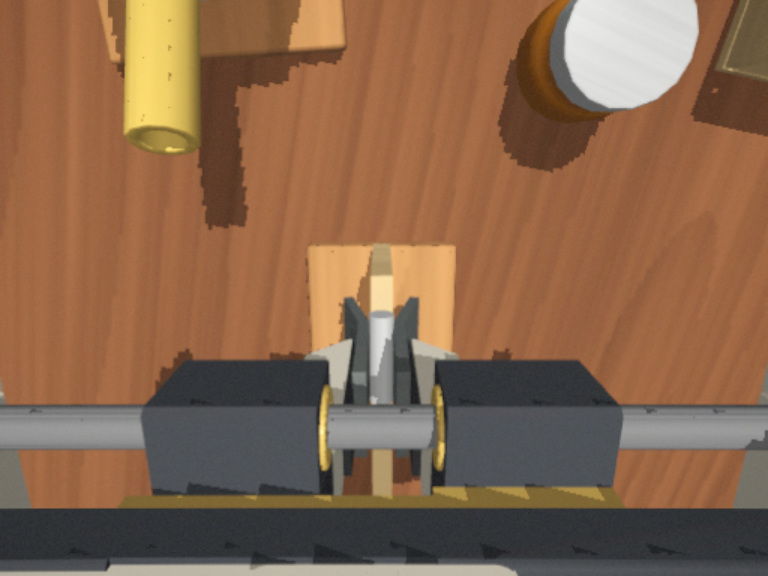

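```bash
python3 -m creep '[{"translation":[0,0,-0.01],"rot":[0,0,0],"jaw":0.01},{"translation":[0,0,-0.025],"rot":[0,0,0],"jaw":0.01},{"translation":[0,0,-0.03],"rot":[0,0,0],"jaw":0.01},{"translation":[0,0,-0.03],"rot":[0,0,0],"jaw":0.01},{"translation":[0,0,-0.01],"rot":[0,0,0],"jaw":0.01},{"translation":[0,0,0],"rot":[0,0,0],"jaw":0.01}]'
python3 - <<'E'
from h import *
plan((.531,.2083,.195),14.8)
w=optics.camera_info('wrist'); snap('wrist','w6.png',1.5)
print(arm.observe()['width']*91.8)
p=proj(w,np.array([.636,.0377,.0695]));print('strip ref',p*1.5)
E
```

```text
clock: 5.85
position: [0.6375, 0.0363, 0.1968]
ee_rot: [1.99, 2.426, 0.006]
force: [0.8, -0.0, -0.3]
width: 0.18
clock 5.85 pos [0.6375 0.0363 0.1968] tool x,y [-0.195  0.981 -0.   ] [0.981 0.195 0.005] z [ 0.005  0.001 -1.   ]
shift in present axes mm [189.5 -70.9   1.4]  turn deg [ 0.31  0.02 -3.54]  shift in final axes mm [193.5 -59.    1.8]
16.106769357353034
strip ref [379.98317484 277.33908245]
```

View pics/w6.png

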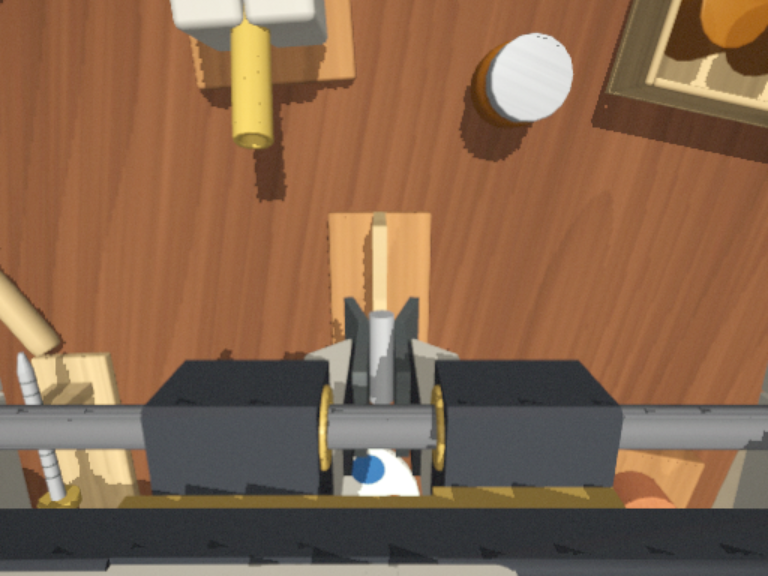

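```bash
python3 - <<'E'
from h import *
w=optics.camera_info('wrist')
print('mouth',atz(w,(253/1.5,140/1.5),.088))
E
python3 -m creep '[{"translation":[0.02,-0.0074,0],"rot":[0,0,0],"jaw":0.01},{"translation":[0.035,-0.0131,0],"rot":[0,0,0],"jaw":0.01},{"translation":[0.035,-0.0131,0],"rot":[0,0,0],"jaw":0.01},{"translation":[0.035,-0.0131,0],"rot":[0,0,0],"jaw":0.01},{"translation":[0.035,-0.0131,0],"rot":[0,0,0],"jaw":0.01},{"translation":[0.0295,-0.0111,0],"rot":[0,0,0],"jaw":0.01},{"translation":[0,0,0],"rot":[0.3,0,-3.5],"jaw":0.01},{"translation":[0,0,0],"rot":[0,0,0],"jaw":0.01},{"translation":[0,0,0],"rot":[0,0,0],"jaw":0.01}]'
python3 - <<'E'
from h import *
plan((.531,.2083,.195),14.8)
w=optics.camera_info('wrist'); snap('wrist','w7.png',1.5); print(arm.observe()['width']*91.8)
print(np.array([proj(w,q)*1.5 for q in ((.52287,.23919,.11),(.5384,.1804,.11))]))
E
```

```text
mouth [0.55856391 0.09986527 0.088     ]
clock: 6.65
position: [0.5286, 0.2079, 0.1921]
ee_rot: [-1.916, -2.485, 0.01]
force: [0.1, -1.4, 0.2]
width: 0.176
clock 6.65 pos [0.5286 0.2079 0.1921] tool x,y [-0.254  0.967 -0.001] [ 0.967  0.254 -0.007] z [-0.007 -0.003 -1.   ]
shift in present axes mm [-0.2  2.4 -3. ]  turn deg [-0.41  0.04 -0.09]  shift in final axes mm [-0.2  2.4 -2.9]
16.353472227998143
[[390.18005739 241.61184193]
 [389.62660789 360.01143482]]
```

View pics/w7.png

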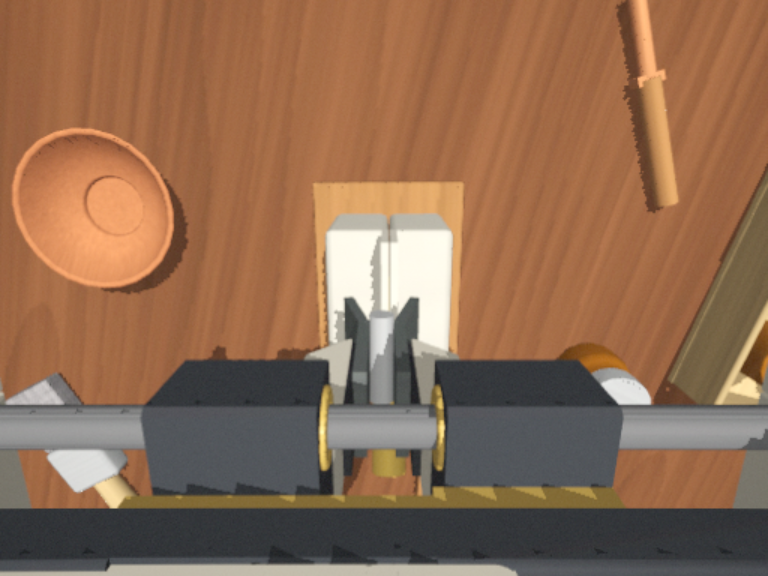

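```bash
python3 -m creep '[{"translation":[0,0.0015,0],"rot":[0,0,0],"jaw":0.01},{"translation":[0,0,0],"rot":[0,0,0],"jaw":0.01},{"translation":[0,0,0],"rot":[0,0,0],"jaw":0.01},{"translation":[0,0,0],"rot":[0,0,0],"jaw":0.01}]'
python3 - <<'E'
from h import *
plan((.531,.2083,.195),14.8); print(np.abs(arm.observe()['dq']).max())
w=optics.camera_info('wrist'); im=snap('wrist','w8.png',1.5)
plan((.531,.2083,.195),14.8)
print(np.array([proj(w,q)*1.5 for q in ((.52287,.23919,.11),(.5384,.1804,.11))]))
c=im[135:250,200:310,::-1];cv2.imwrite('pics/c8.png',cv2.resize(c,None,fx=5,fy=5,interpolation=cv2.INTER_CUBIC))
E
```

```text
clock: 7.03
position: [0.531, 0.2081, 0.1932]
ee_rot: [-1.917, -2.485, 0.007]
force: [-0.2, 0.5, -0.8]
width: 0.176
clock 7.03 pos [0.531  0.2081 0.1932] tool x,y [-0.254  0.967 -0.   ] [ 0.967  0.254 -0.005] z [-0.005 -0.001 -1.   ]
shift in present axes mm [ 0.2  0.  -1.8]  turn deg [-0.3   0.   -0.11]  shift in final axes mm [ 0.2  0.1 -1.8]
0.004918265751606667
clock 7.08 pos [0.5309 0.2083 0.1933] tool x,y [-0.254  0.967  0.   ] [ 0.967  0.254 -0.005] z [-0.005 -0.001 -1.   ]
shift in present axes mm [-0.   0.1 -1.7]  turn deg [-0.3  -0.01 -0.09]  shift in final axes mm [-0.   0.1 -1.7]
[[384.78895315 240.4763291 ]
 [384.66728276 358.4806771 ]]
```

View pics/c8.png

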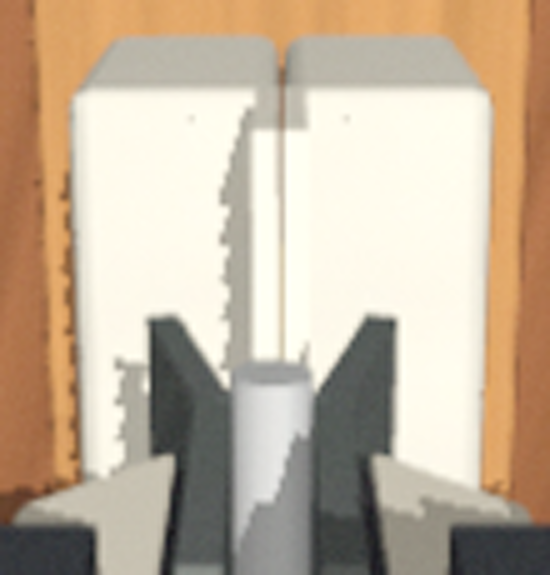

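```bash
python3 -m creep '[{"translation":[0,0.0007,0.015],"rot":[-0.3,0,0],"jaw":0.01},{"translation":[0,0,0.02],"rot":[0,0,0],"jaw":0.01},{"translation":[0,0,0.013],"rot":[0,0,0],"jaw":0.01},{"translation":[0,0,0.004],"rot":[0,0,0],"jaw":0.01},{"translation":[0,0,0.002],"rot":[0,0,0],"jaw":0.01},{"translation":[0,0,0],"rot":[0,0,0],"jaw":0.01},{"translation":[0,0,0],"rot":[0,0,0],"jaw":0.01}]'
python3 - <<'E'
from h import *
plan((.531,.2083,.135),14.8)
w=optics.camera_info('wrist'); im=snap('wrist','w9.png',1.5)
print(np.array([proj(w,q)*1.5 for q in ((.52287,.23919,.11),(.5384,.1804,.11))]))
c=im[135:250,200:310,::-1];cv2.imwrite('pics/c9.png',cv2.resize(c,None,fx=5,fy=5,interpolation=cv2.INTER_CUBIC))
E
```

```text
clock: 7.67
position: [0.5319, 0.209, 0.1401]
ee_rot: [1.917, 2.488, 0.002]
force: [-0.3, 0.0, -0.3]
width: 0.178
clock 7.67 pos [0.5319 0.209  0.1401] tool x,y [-0.255  0.967  0.   ] [0.967 0.255 0.001] z [ 0.001  0.001 -1.   ]
shift in present axes mm [-0.5 -1.   5.1]  turn deg [ 0.07 -0.02 -0.04]  shift in final axes mm [-0.5 -1.   5.1]
[[381.86707606 270.34619379]
 [381.77237005 416.13959908]]
```

View pics/c9.png

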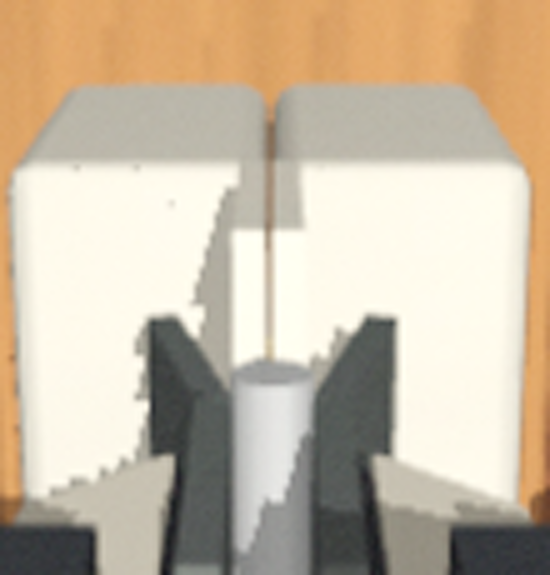

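```bash
python3 -m creep '[{"translation":[0,-0.0004,0.003],"rot":[0,0,0],"jaw":0.01},{"translation":[0,0,0.002],"rot":[0,0,0],"jaw":0.01},{"translation":[0,0,0.001],"rot":[0,0,0],"jaw":0.01},{"translation":[0,0,0],"rot":[0,0,0],"jaw":0.01},{"translation":[0,0,0],"rot":[0,0,0],"jaw":0.01}]'
```

```text
clock: 8.13
position: [0.5314, 0.209, 0.135]
ee_rot: [-1.918, -2.488, -0.003]
force: [-5.1, -1.2, 16.3]
width: 0.179
```

```bash
python3 -m creep '[{"translation":[0,0,0.0003],"rot":[0,0,0],"jaw":0.02},{"translation":[0,0,0],"rot":[0,0,0],"jaw":0.028},{"translation":[0,0,0],"rot":[0,0,0],"jaw":0.036},{"translation":[0,0,0],"rot":[0,0,0],"jaw":0.044},{"translation":[0,0,0],"rot":[0,0,0],"jaw":0.06},{"translation":[0,0,0],"rot":[0,0,0],"jaw":0.06},{"translation":[0,0,0],"rot":[0,0,0],"jaw":0.06}]'
python3 - <<'E'
from h import *
w=optics.camera_info('wrist'); im=snap('wrist','w10.png',1.5);print(arm.observe()['width'])
c=im[115:280,180:330,::-1];cv2.imwrite('pics/c10.png',cv2.resize(c,None,fx=4,fy=4,interpolation=cv2.INTER_CUBIC)[:600])
im=snap('side','s10.png',1);c=im[230:340,150:260,::-1];cv2.imwrite('pics/c11.png',cv2.resize(c,None,fx=5,fy=5,interpolation=cv2.INTER_CUBIC))
E
```

```text
clock: 8.72
position: [0.5307, 0.2087, 0.1328]
ee_rot: [-1.917, -2.488, 0.001]
force: [0.6, 0.5, -0.3]
width: 0.603
0.630085365563942
```

View pics/c10.png

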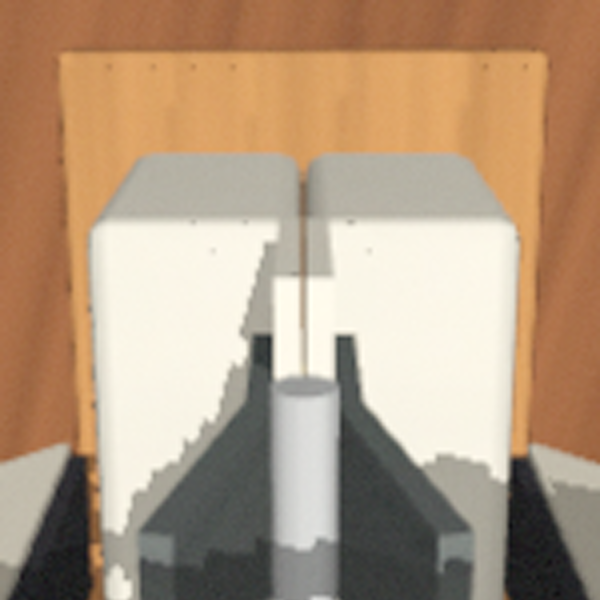

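View pics/c11.png

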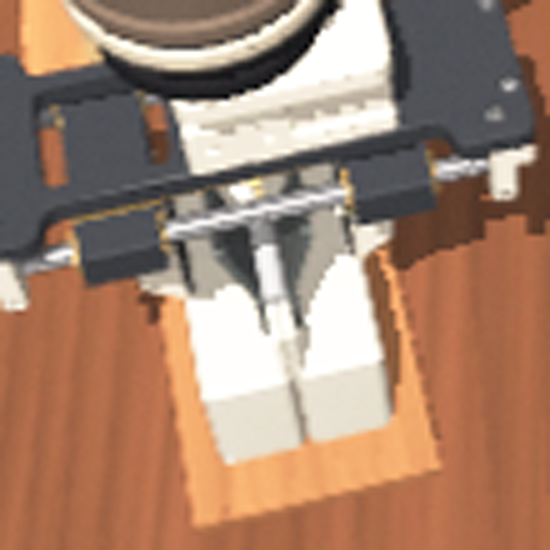

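```bash
python3 -m creep '[{"translation":[0,0,-0.03],"rot":[0,0,0],"jaw":0.06},{"translation":[0,0,-0.038],"rot":[0,0,0],"jaw":0.07},{"translation":[0,0,-0.038],"rot":[0,0,0],"jaw":0.07},{"translation":[-0.03,0,-0.01],"rot":[0,0,0],"jaw":0.07},{"translation":[-0.04,0,0],"rot":[0,0,0],"jaw":0.07},{"translation":[-0.02,0,0],"rot":[0,0,0],"jaw":0.07},{"translation":[0,0,0],"rot":[0,0,0],"jaw":0.07},{"translation":[0,0,0],"rot":[0,0,0],"jaw":0.07},{"translation":[0,0,0],"rot":[0,0,0],"jaw":0.07}]'
python3 - <<'E'
from h import *
plan((.53,.2,.24),14.8)
w=optics.camera_info('wrist'); im=snap('wrist','w12.png',1.5)
import json;json.dump({k:np.array(v).tolist() for k,v in w.items()},open('w12.json','w'))
for t in ['tube','clip','flange_top']:
    print(t,[(np.round(d['location'],1).tolist(),round(d['score'],2)) for d in optics.pinpoint('wrist',t)][:4])
c=im[20:170,160:350,::-1];cv2.imwrite('pics/c12.png',cv2.resize(c,None,fx=4,fy=4,interpolation=cv2.INTER_CUBIC)[:600])
E
```

```text
clock: 9.57
position: [0.5536, 0.1226, 0.2488]
ee_rot: [-1.916, -2.488, -0.0]
force: [0.1, -0.3, 0.2]
width: 0.762
clock 9.57 pos [0.5536 0.1226 0.2488] tool x,y [-0.255  0.967  0.001] [ 0.967  0.255 -0.   ] z [-0.001  0.001 -1.   ]
shift in present axes mm [80.8 -3.   8.9]  turn deg [-0.02 -0.05 -0.  ]  shift in final axes mm [80.8 -3.   8.8]
tube [([254.8, 198.6], 0.95)]
clip [([256.0, 74.3], 0.7)]
flange_top []
```

View pics/c12.png

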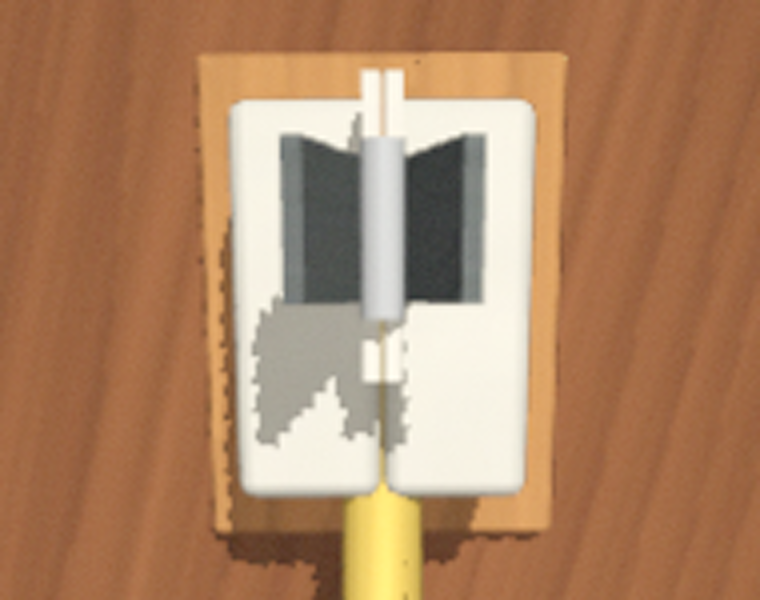

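View pics/w12.png

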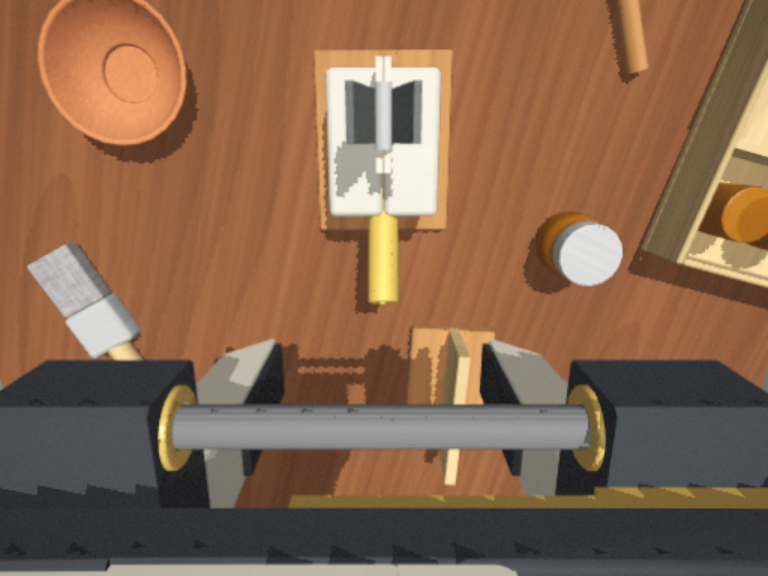

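```bash
python3 - <<'E'
from h import *
import json; w=json.load(open('w12.json'))
m=atz(w,(254.8,199.5),.088);print('mouth',m, atz(w,(254.8,198.6),.088))
P=lambda u,v:(160+u/4,20+v/4)
a=atz(w,P(383,137),.119);b=atz(w,P(382,318),.119);print('coil',(a+b)/2,np.linalg.norm(a-b))
a=atz(w,P(383,70),.11);b=atz(w,P(382,382),.11);print('fl',(a+b)/2,np.linalg.norm(a-b),np.degrees(np.arctan2(*(a-b)[1::-1])))
fm=(a+b)/2; print('heading mouth->flange',np.degrees(np.arctan2(*(fm-m)[1::-1])))
im=cv2.imread('pics/w12.png')[255:330,330:440];cv2.imwrite('pics/c13.png',cv2.resize(im,None,fx=6,fy=6,interpolation=cv2.INTER_CUBIC))
# rod hover: handle grasp point from top/side estimate
col=np.array([.4498,-.168]);tip=np.array([.421,-.062]);d=(tip-col)/np.linalg.norm(tip-col);print(np.linalg.norm(tip-col),np.degrees(np.arctan2(d[1],d[0])))
g=col-d*.045;print(g)
plan((*g,.2),np.degrees(np.arctan2(d[1],d[0]))-90)
E
```

```text
mouth [0.55872243 0.10097072 0.088     ] [0.55848346 0.10186994 0.088     ]
coil [0.53047307 0.20951734 0.119     ] 0.033934425642448134
fl [0.53049859 0.20958634 0.11      ] 0.06041683438934772 104.73015551498942
heading mouth->flange 104.56620081846012
0.10984279675973296 105.20022017672827
[ 0.46159868 -0.2114257 ]
clock 9.77 pos [0.5535 0.1231 0.2487] tool x,y [-0.257  0.966  0.   ] [ 0.966  0.257 -0.   ] z [-0.001  0.    -1.   ]
shift in present axes mm [-299.7 -174.7   48.7]  turn deg [-0.03 -0.03 -0.32]  shift in final axes mm [-298.7 -176.4   48.7]
```

View pics/c13.png

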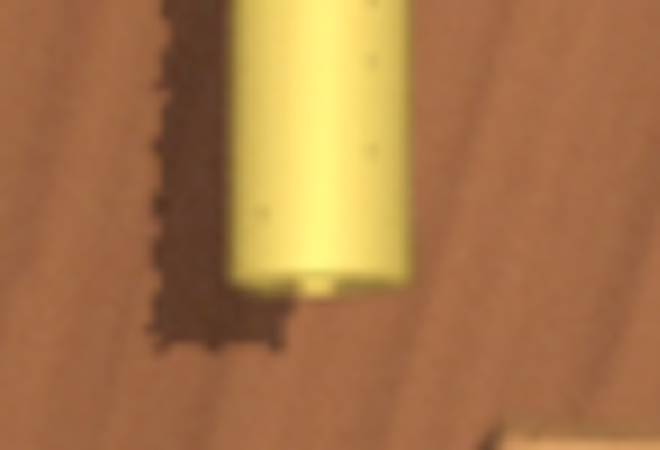

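```bash
python3 -m creep '[{"translation":[-0.033,-0.0194,0],"rot":[0,0,0],"jaw":0.07},{"translation":[-0.033,-0.0194,0],"rot":[0,0,0],"jaw":0.07},{"translation":[-0.033,-0.0194,0],"rot":[0,0,0],"jaw":0.06},{"translation":[-0.033,-0.0194,0],"rot":[0,0,0],"jaw":0.05},{"translation":[-0.033,-0.0194,0],"rot":[0,0,0],"jaw":0.05},{"translation":[-0.033,-0.0194,0],"rot":[0,0,0],"jaw":0.05},{"translation":[-0.033,-0.0194,0],"rot":[0,0,0],"jaw":0.05},{"translation":[-0.033,-0.0194,0.01],"rot":[0,0,0],"jaw":0.05},{"translation":[-0.033,-0.0194,0.02],"rot":[0,0,0],"jaw":0.05},{"translation":[0,0,0.01],"rot":[0,0,-0.3],"jaw":0.05},{"translation":[0,0,0],"rot":[0,0,0],"jaw":0.05},{"translation":[0,0,0],"rot":[0,0,0],"jaw":0.05}]'
python3 - <<'E'
from h import *
plan((.4616,-.2114,.045),15.2)
w=optics.camera_info('wrist'); im=snap('wrist','w14.png',1.5)
import json;json.dump({k:np.array(v).tolist() for k,v in w.items()},open('w14.json','w'))
for t in ['rod','rest','rod_tip']:
    print(t,[(np.round(d['location'],1).tolist(),round(d['score'],2)) for d in optics.pinpoint('wrist',t)][:4])
E
```

```text
clock: 10.77
position: [0.4611, -0.2077, 0.2093]
ee_rot: [-1.91, -2.493, 0.0]
force: [0.6, -0.5, 0.6]
width: 0.543
clock 10.77 pos [ 0.4611 -0.2077  0.2093] tool x,y [-0.26   0.966  0.001] [ 0.966  0.26  -0.001] z [-0.001  0.001 -1.   ]
shift in present axes mm [ -3.9  -0.3 164.3]  turn deg [-0.06 -0.07 -0.12]  shift in final axes mm [ -3.7  -0.5 164.3]
rod [([250.8, 134.5], 0.86), ([51.1, 191.0], 0.66)]
rest [([250.7, 128.5], 0.57)]
rod_tip [([142.1, 240.8], 0.69)]
```

View pics/w14.png

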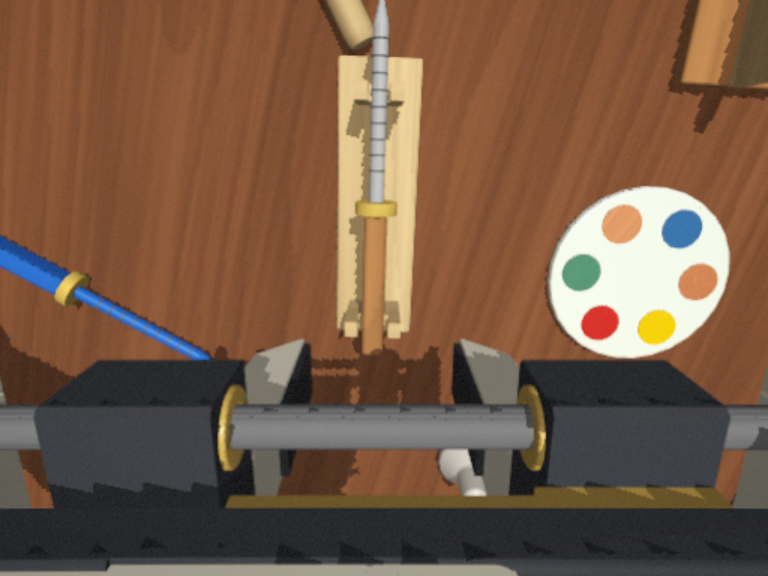

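```bash
python3 - <<'E'
from h import *
import json; w=json.load(open('w14.json'))
A=lambda u,v,z:atz(w,(u/1.5,v/1.5),z)
sh=A(380,40,.0545);cf=A(376.6,202,.0545);h=A(372.5,345,.059);e=A(372,353,.059);tp=A(381,0,.05)
print(sh,cf,h,tp,'len',np.linalg.norm(tp-cf),np.linalg.norm(e-cf))
for a,b in((sh,cf),(cf,h),(tp,h)): print(np.degrees(np.arctan2(*(a-b)[1::-1])))
d=(sh-h)[:2];d/=np.linalg.norm(d);g=cf[:2]-d*.042;print('collar',cf,'grasp',g)
pw=A(638,271,.009);print('palette',pw)
for n in ((640,187),(549,262),(727,262),(628,356)): print(A(*n,.009))
plan((*g,.045),np.degrees(np.arctan2(d[1],d[0]))-90)
E
```

```text
[ 0.42502055 -0.08179775  0.0545    ] [ 0.44623443 -0.16835908  0.0545    ] [ 0.46746755 -0.25785914  0.059     ] [ 0.42013481 -0.06161432  0.05      ] len 0.10998128866195853 0.09776076753304232
103.7702674283751
103.34619234224745
103.56030966422158
collar [ 0.44623443 -0.16835908  0.0545    ] grasp [ 0.45607825 -0.20918921]
palette [ 0.64364717 -0.17214715  0.009     ]
[ 0.62061747 -0.11612875  0.009     ]
[ 0.57887998 -0.18268462  0.009     ]
[ 0.7027488  -0.14921157  0.009     ]
[ 0.66349042 -0.23650291  0.009     ]
clock 10.97 pos [ 0.4622 -0.2073  0.2103] tool x,y [-0.263  0.965  0.   ] [0.965 0.263 0.001] z [ 0.001  0.    -1.   ]
shift in present axes mm [ -0.2  -6.5 165.2]  turn deg [ 0.06 -0.    1.67]  shift in final axes mm [ -0.4  -6.4 165.3]
```

```bash
python3 -m creep '[{"translation":[0,-0.0064,0.03],"rot":[0,0,1.7],"jaw":0.05},{"translation":[0,0,0.035],"rot":[0,0,0],"jaw":0.05},{"translation":[0,0,0.025],"rot":[0,0,0],"jaw":0.05},{"translation":[0,0,0],"rot":[0,0,0],"jaw":0.05},{"translation":[0,0,0],"rot":[0,0,0],"jaw":0.05},{"translation":[0,0,0],"rot":[0,0,0],"jaw":0.05}]'
python3 - <<'E'
from h import *
plan((.45608,-.2092,.045),13.5)
w=optics.camera_info('wrist'); im=snap('wrist','w15.png',1.5)
import json;json.dump({k:np.array(v).tolist() for k,v in w.items()},open('w15.json','w'))
E
```

```text
clock: 11.47
position: [0.456, -0.2103, 0.1211]
ee_rot: [1.946, 2.464, 0.001]
force: [-0.0, -0.1, -0.3]
width: 0.545
clock 11.47 pos [ 0.456  -0.2103  0.1211] tool x,y [-0.232  0.973 -0.001] [0.973 0.232 0.001] z [ 0.002 -0.    -1.   ]
shift in present axes mm [ 1.2  0.2 76.1]  turn deg [ 0.08  0.04 -0.09]  shift in final axes mm [ 1.1  0.3 76.1]
```

View pics/w15.png

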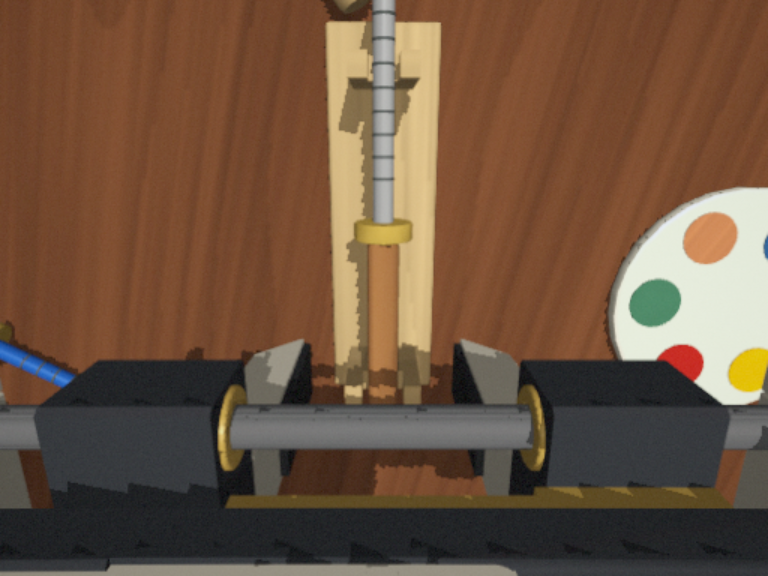

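```bash
python3 -m creep '[{"translation":[0.001,0,0.03],"rot":[0,0,0],"jaw":0.05},{"translation":[0,0,0.03],"rot":[0,0,0],"jaw":0.04},{"translation":[0,0,0.014],"rot":[0,0,0],"jaw":0.035},{"translation":[0,0,0.002],"rot":[0,0,0],"jaw":0.03},{"translation":[0,0,0],"rot":[0,0,0],"jaw":0.02},{"translation":[0,0,0],"rot":[0,0,0],"jaw":0.01},{"translation":[0,0,0],"rot":[0,0,0],"jaw":0.005},{"translation":[0,0,0],"rot":[0,0,0],"jaw":0.005},{"translation":[0,0,0],"rot":[0,0,0],"jaw":0.005},{"translation":[0,0,0],"rot":[0,0,0],"jaw":0.005}]' 50
python3 - <<'E'
from h import *
plan((.45608,-.2092,.045),13.5);print(arm.observe()['width']*91.8)
w=optics.camera_info('wrist'); im=snap('wrist','w16.png',1.5)
E
```

```text
clock: 12.35
position: [0.4559, -0.2097, 0.0452]
ee_rot: [1.946, 2.463, 0.002]
force: [0.1, 1.5, 9.1]
width: 0.149
clock 12.35 pos [ 0.4559 -0.2097  0.0452] tool x,y [-0.231  0.973 -0.001] [0.973 0.231 0.003] z [ 0.003 -0.    -1.   ]
shift in present axes mm [0.5 0.3 0.2]  turn deg [ 0.16  0.06 -0.13]  shift in final axes mm [0.5 0.3 0.2]
13.69250252009118
```

View pics/w16.png

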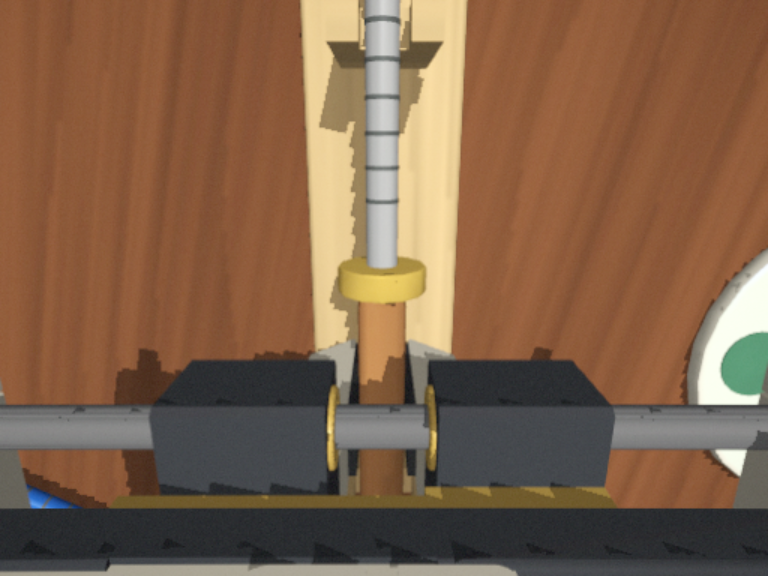

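```bash
python3 -m creep '[{"translation":[0,0,-0.01],"rot":[0,0,0],"jaw":0.005},{"translation":[0,0,-0.02],"rot":[0,0,0],"jaw":0.005},{"translation":[0,0,-0.035],"rot":[0,0,0],"jaw":0.005},{"translation":[0,0,-0.035],"rot":[0,0,0],"jaw":0.005},{"translation":[0,0,-0.035],"rot":[0,0,0],"jaw":0.005},{"translation":[0,0,-0.015],"rot":[0,0,0],"jaw":0.005},{"translation":[0,0,0],"rot":[0,0,0],"jaw":0.005},{"translation":[0,0,0],"rot":[0,0,0],"jaw":0.005},{"translation":[0,0,0],"rot":[0,0,0],"jaw":0.005}]'
python3 - <<'E'
from h import *
plan((.45608,-.2092,.195),13.5);print(arm.observe()['width']*91.8)
w=optics.camera_info('wrist'); im=snap('wrist','w17.png',1.5)
import json;json.dump({k:np.array(v).tolist() for k,v in w.items()},open('w17.json','w'))
for c in ('wrist','side','top'):
  if c!='wrist': snap(c,c+'17.png',1.5)
  for t in ['rod','rod_tip']:
    print(c,t,[(np.round(d['location'],1).tolist(),round(d['score'],2)) for d in optics.pinpoint(c,t)][:4])
im=cv2.imread('pics/side17.png')[100:400,250:500];cv2.imwrite('pics/c17.png',cv2.resize(im,None,fx=2,fy=2,interpolation=cv2.INTER_CUBIC))
E
```

```text
clock: 13.15
position: [0.4542, -0.2088, 0.1933]
ee_rot: [-1.947, -2.464, -0.0]
force: [-0.3, -0.0, -0.7]
width: 0.146
clock 13.15 pos [ 0.4542 -0.2088  0.1933] tool x,y [-0.231  0.973  0.001] [ 0.973  0.231 -0.   ] z [-0.001  0.001 -1.   ]
shift in present axes mm [-0.8  1.8 -1.7]  turn deg [-0.03 -0.05 -0.11]  shift in final axes mm [-0.8  1.8 -1.7]
13.410596048564598
wrist rod [([49.8, 207.9], 0.85), ([254.7, 179.1], 0.82)]
wrist rod_tip []
side rod [([251.0, 111.2], 0.61)]
side rod_tip [([284.8, 128.8], 0.69), ([267.0, 147.8], 0.51)]
top rod [([337.7, 179.2], 0.86), ([167.6, 154.3], 0.56)]
top rod_tip [([282.7, 190.3], 0.61)]
```

View pics/w17.png

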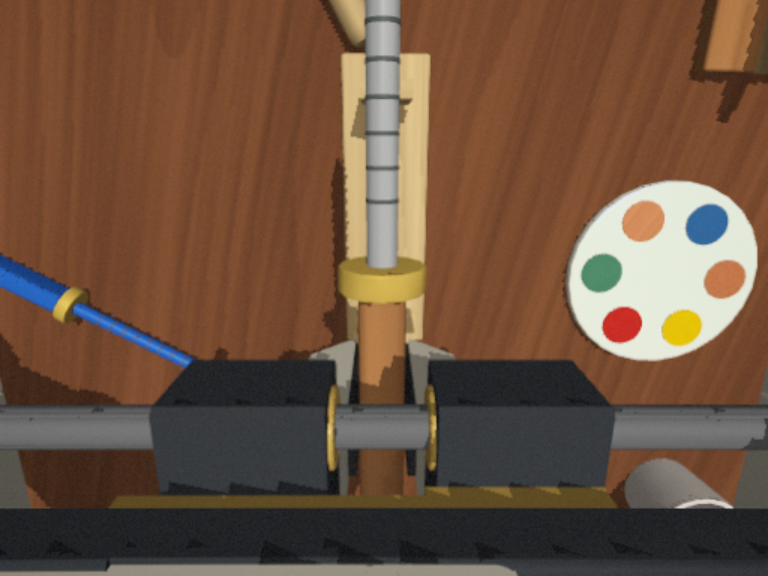

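View pics/c17.png

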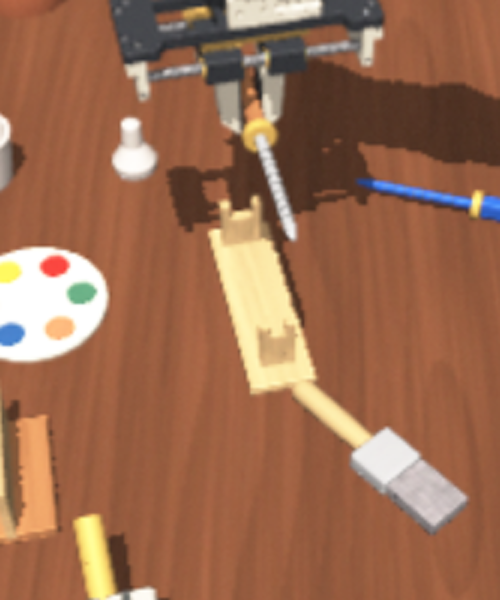

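```bash
cat >> h.py <<'E'
M=np.array([.5594,.0993,.088]); HD=np.radians(104.7)
AX=np.array([np.cos(HD)*np.cos(np.radians(25)),np.sin(HD)*np.cos(np.radians(25)),-np.sin(np.radians(25))])
ROD=np.array([.0424,0,-.0048])
def Rins():
    y=np.array([np.sin(HD),-np.cos(HD),0]);x=AX;z=np.cross(x,y);return np.c_[x,y,z]
def planins(gap):  # gap: tip distance before the mouth (negative=inside)
    s=arm.observe();p0=s['position'];R0=Rn.from_rotvec(s['ee_rot']);R1=Rn.from_matrix(Rins())
    p=M-AX*(.110+gap)-R1.apply(ROD); d=p-p0; tip=p0+R0.apply(ROD+[.11,0,0])
    print('clock',round(s['clock'],2),'pos',p0.round(4),'target',p.round(4),'F',s['force'].round(1),'w',round(s['width']*91.8,1))
    print(' shift now-axes mm',(R0.inv().apply(d)*1e3).round(1),'turn',np.degrees((R0.inv()*R1).as_rotvec()).round(2))
    e=R1.inv().apply(tip-M)*1e3; print(' tip rel mouth in tube axes mm',e.round(1))
E
python3 - <<'E'
from h import *
planins(.03)
w=optics.camera_info('wrist');s=arm.observe();R0=Rn.from_rotvec(s['ee_rot'])
o=s['position']+R0.apply(ROD+[0,0,-.0045]);print('collar/shank top proj',proj(w,o)*1.5)
t=s['position']+R0.apply(ROD+[.11,0,0]);
for c,z in(('side',(267,147.8)),('top',(282.7,190.3))): print(c,proj(optics.camera_info(c),t))
E
```

```text
clock 13.6 pos [ 0.4546 -0.2093  0.1933] target [ 0.6019 -0.0626  0.1607] F [ 0.1  0.3 -0.5] w 13.6
 shift now-axes mm [108.7 177.3  32.5] turn [ -0.33 -25.02  -1.31]
 tip rel mouth in tube axes mm [-154.9 -176.2  -49.3]
collar/shank top proj [385.95180226 268.02109924]
side [264.12165018 145.45377859]
top [283.73214462 193.49418971]
```

```bash
python3 -m creep '[{"translation":[0,0.02,0],"rot":[0,-4,-0.2],"jaw":0.005},{"translation":[0,0.03,0],"rot":[0,-4.5,-0.3],"jaw":0.005},{"translation":[0,0.03,0],"rot":[0,-4.5,-0.3],"jaw":0.005},{"translation":[0,0.03,0],"rot":[0,-4.5,-0.3],"jaw":0.005},{"translation":[0,0.03,0],"rot":[0,-4.5,-0.2],"jaw":0.005},{"translation":[0,0.03,0],"rot":[0,-3,0],"jaw":0.005},{"translation":[0,0.007,0],"rot":[0,0,0],"jaw":0.005},{"translation":[0,0,0],"rot":[0,0,0],"jaw":0.005},{"translation":[0,0,0],"rot":[0,0,0],"jaw":0.005}]'
python3 - <<'E'
from h import *
planins(.03);print(arm.observe()['joints'].round(2))
E
```

```text
clock: 14.35
position: [0.6259, -0.1665, 0.1929]
ee_rot: [1.695, 2.197, -0.382]
force: [-0.8, -1.3, -1.4]
width: 0.149
clock 14.35 pos [ 0.6259 -0.1665  0.1929] target [ 0.6019 -0.0626  0.1607] F [-0.8 -1.3 -1.4] w 13.6
 shift now-axes mm [110.3   3.2 -15.9] turn [-0.32 -0.01  0.08]
 tip rel mouth in tube axes mm [-140.3   -3.3   15.9]
[-0.56  0.54  0.74  1.8   0.08  0.78  0.28]
```

```bash
python3 -m creep '[{"translation":[0.015,0.0006,-0.005],"rot":[-0.3,0,0],"jaw":0.005},{"translation":[0.025,0.0006,-0.005],"rot":[0,0,0],"jaw":0.005},{"translation":[0.025,0.001,-0.006],"rot":[0,0,0],"jaw":0.005},{"translation":[0.02,0.001,0],"rot":[0,0,0],"jaw":0.005},{"translation":[0.015,0,0],"rot":[0,0,0],"jaw":0.005},{"translation":[0,0,0],"rot":[0,0,0],"jaw":0.005},{"translation":[0,0,0],"rot":[0,0,0],"jaw":0.005},{"translation":[0,0,0],"rot":[0,0,0],"jaw":0.005}]'
python3 - <<'E'
from h import *
planins(.03);print(arm.observe()['joints'].round(2))
snap('wrist','w18.png',1.5)
im=snap('side','s18.png',1)[180:330,130:280,::-1];cv2.imwrite('pics/c18.png',cv2.resize(im,None,fx=4,fy=4,interpolation=cv2.INTER_CUBIC))
im=snap('top','t18.png',1)[90:200,150:300,::-1];cv2.imwrite('pics/c19.png',cv2.resize(im,None,fx=4,fy=4,interpolation=cv2.INTER_CUBIC))
planins(.03)
E
```

```text
clock: 15.02
position: [0.6045, -0.0733, 0.1663]
ee_rot: [1.694, 2.193, -0.375]
force: [0.1, -0.7, -1.3]
width: 0.149
clock 15.02 pos [ 0.6045 -0.0733  0.1663] target [ 0.6019 -0.0626  0.1607] F [ 0.1 -0.7 -1.3] w 13.7
 shift now-axes mm [12.4  0.2  0.4] turn [ 0.02  0.02 -0.09]
 tip rel mouth in tube axes mm [-42.4  -0.   -0.3]
[-0.74  0.55  0.76  1.88  0.09  0.77  0.12]
clock 15.17 pos [ 0.6047 -0.073   0.1662] target [ 0.6019 -0.0626  0.1607] F [ 0.1  0.1 -1.4] w 13.8
 shift now-axes mm [12.1 -0.2  0.4] turn [ 0.05  0.01 -0.09]
 tip rel mouth in tube axes mm [-42.1   0.4  -0.4]
```

View pics/w18.png

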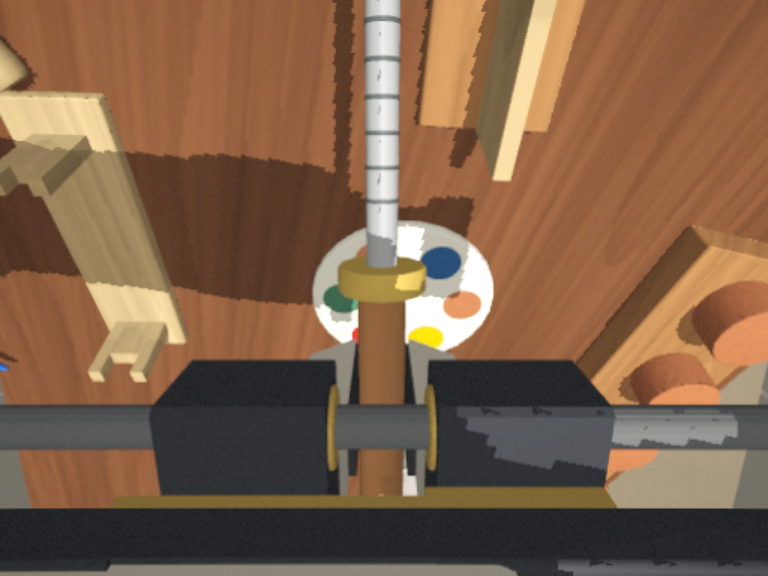

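View pics/c18.png

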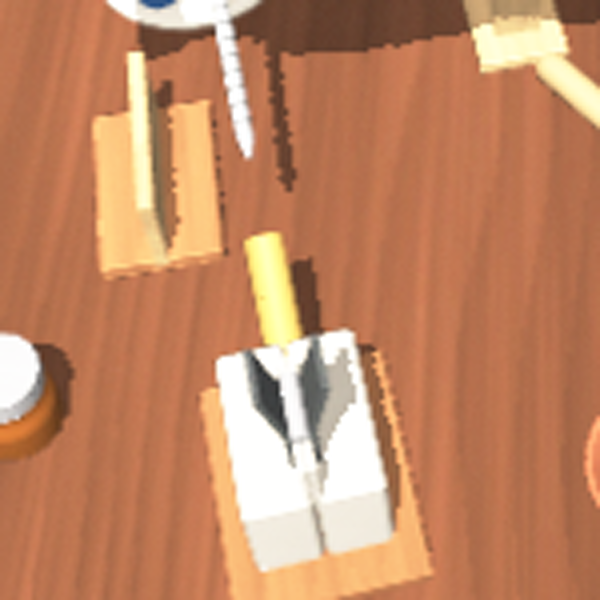

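View pics/c19.png

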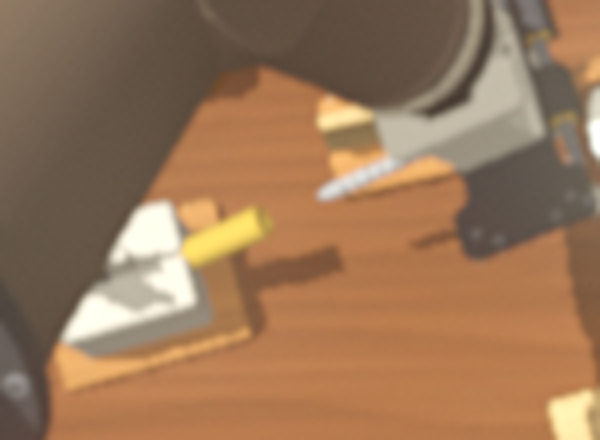

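```bash
python3 -m creep '[{"translation":[0.012,-0.0001,0.0003],"rot":[0,0,0],"jaw":0.005},{"translation":[0.015,0,0],"rot":[0,0,0],"jaw":0.005},{"translation":[0.01,0,0],"rot":[0,0,0],"jaw":0.005},{"translation":[0.005,0,0],"rot":[0,0,0],"jaw":0.005},{"translation":[0.004,0,0],"rot":[0,0,0],"jaw":0.005},{"translation":[0.004,0,0],"rot":[0,0,0],"jaw":0.005},{"translation":[0,0,0],"rot":[0,0,0],"jaw":0.005},{"translation":[0,0,0],"rot":[0,0,0],"jaw":0.005}]'
python3 - <<'E'
from h import *
planins(-.03)
im=snap('side','s20.png',1)[180:330,130:280,::-1];cv2.imwrite('pics/c20.png',cv2.resize(im,None,fx=4,fy=4,interpolation=cv2.INTER_CUBIC))
E
```

```text
clock: 15.83
position: [0.5931, -0.0276, 0.1443]
ee_rot: [1.692, 2.195, -0.374]
force: [0.2, -0.5, -0.8]
width: 0.147
clock 15.83 pos [ 0.5931 -0.0276  0.1443] target [ 0.5881 -0.01    0.1354] F [ 0.2 -0.5 -0.8] w 13.5
 shift now-axes mm [20.4 -0.4  0.3] turn [0.06 0.   0.06]
 tip rel mouth in tube axes mm [ 9.6  0.3 -0.3]
```

View pics/c20.png

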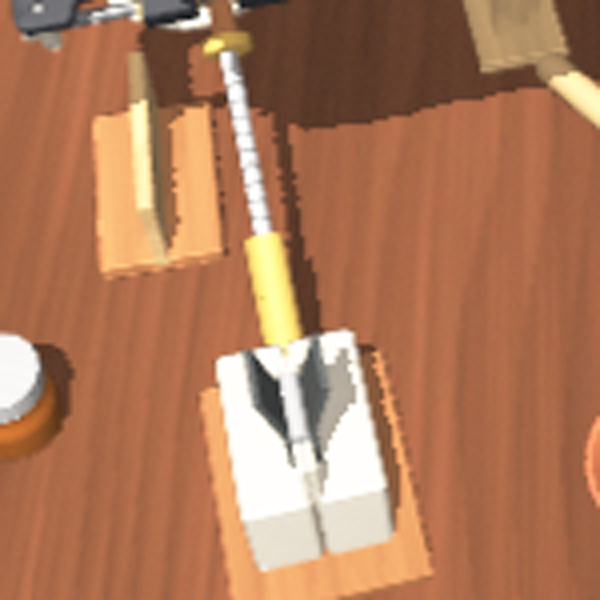

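```bash
python3 -m creep '[{"translation":[0.008,-0.0004,0],"rot":[0,0,0],"jaw":0.005},{"translation":[0.01,0,0],"rot":[0,0,0],"jaw":0.005},{"translation":[0.01,0,0],"rot":[0,0,0],"jaw":0.005},{"translation":[0.01,0,0],"rot":[0,0,0],"jaw":0.005},{"translation":[0.01,0,0],"rot":[0,0,0],"jaw":0.005},{"translation":[0.008,0,0],"rot":[0,0,0],"jaw":0.005},{"translation":[0,0,0],"rot":[0,0,0],"jaw":0.005},{"translation":[0,0,0],"rot":[0,0,0],"jaw":0.005}]'
python3 - <<'E'
from h import *
planins(-.10)
E
```

```text
clock: 16.55
position: [0.5797, 0.022, 0.1203]
ee_rot: [1.69, 2.196, -0.375]
force: [-0.9, -0.3, -0.9]
width: 0.15
clock 16.55 pos [0.5797 0.022  0.1203] target [0.572  0.0514 0.1058] F [-0.9 -0.3 -0.9] w 13.8
 shift now-axes mm [33.7  0.1  0.3] turn [0.06 0.   0.13]
 tip rel mouth in tube axes mm [66.3 -0.3 -0.3]
```

```bash
python3 -m creep '[{"translation":[0.008,0,0],"rot":[0,0,0],"jaw":0.005},{"translation":[0.01,0,0],"rot":[0,0,0],"jaw":0.005},{"translation":[0.009,0,0],"rot":[0,0,0],"jaw":0.005},{"translation":[0.006,0,0],"rot":[0,0,0],"jaw":0.005},{"translation":[0,0,0],"rot":[0,0,0],"jaw":0.005},{"translation":[0,0,0],"rot":[0,0,0],"jaw":0.005}]'
python3 - <<'E'
from h import *
planins(-.11)
im=snap('side','s21.png',1)[180:330,130:280,::-1];cv2.imwrite('pics/c21.png',cv2.resize(im,None,fx=4,fy=4,interpolation=cv2.INTER_CUBIC))
snap('wrist','w21.png',1.5)
E
```

```text
clock: 17.05
position: [0.572, 0.0508, 0.1064]
ee_rot: [1.691, 2.196, -0.375]
force: [0.3, -0.8, -1.6]
width: 0.151
clock 17.05 pos [0.572  0.0508 0.1064] target [0.5697 0.0602 0.1016] F [ 0.3 -0.8 -1.6] w 13.9
 shift now-axes mm [10.8  0.1  0.3] turn [0.06 0.   0.11]
 tip rel mouth in tube axes mm [99.2 -0.4 -0.3]
```

View pics/c21.png

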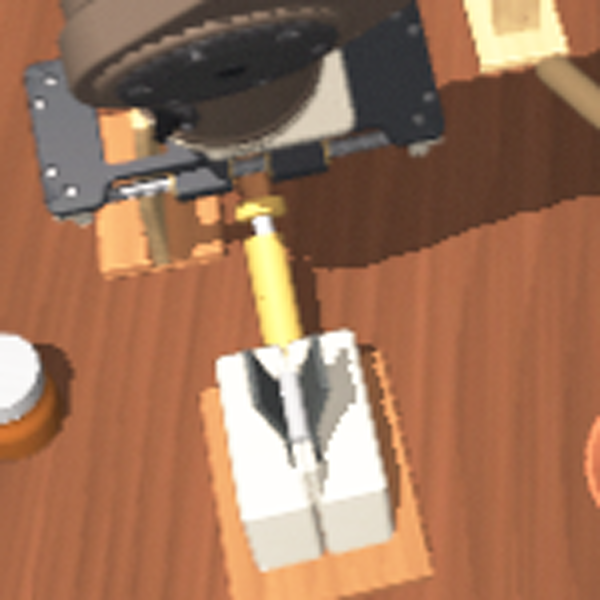

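View pics/w21.png

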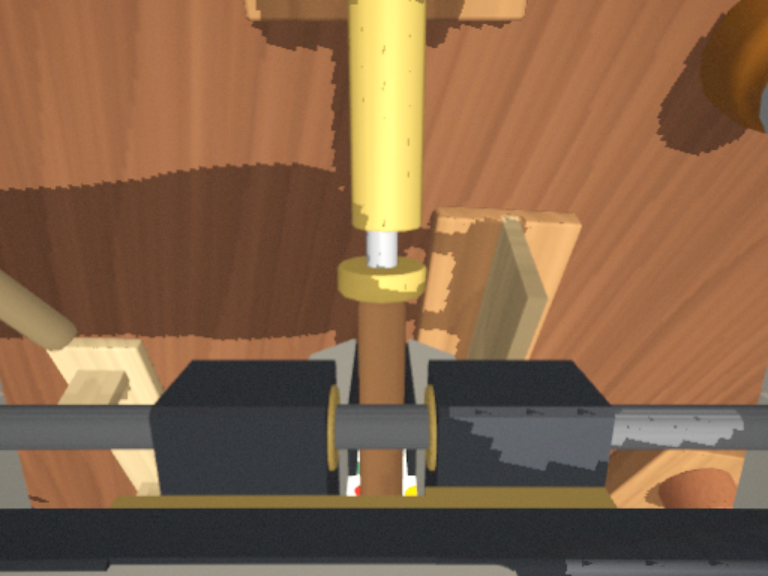

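```bash
python3 -m creep '[{"translation":[0.004,0.0004,0],"rot":[0,0,0],"jaw":0.005},{"translation":[0.003,0,0],"rot":[0,0,0],"jaw":0.005},{"translation":[0.002,0,0],"rot":[0,0,0],"jaw":0.005},{"translation":[0.001,0,0],"rot":[0,0,0],"jaw":0.005},{"translation":[0,0,0],"rot":[0,0,0],"jaw":0.005},{"translation":[0,0,0],"rot":[0,0,0],"jaw":0.005}]'; python3 - <<'E'
from h import *
planins(-.11)
E
```

```text
clock: 17.65
position: [0.5702, 0.0592, 0.1024]
ee_rot: [1.692, 2.195, -0.374]
force: [-1.1, -1.0, -0.8]
width: 0.146
clock 17.65 pos [0.5702 0.0592 0.1024] target [0.5697 0.0602 0.1016] F [-1.1 -1.  -0.8] w 13.4
 shift now-axes mm [ 1.3 -0.3  0.3] turn [ 0.06 -0.01  0.05]
 tip rel mouth in tube axes mm [ 1.087e+02  1.000e-01 -3.000e-01]
```

```bash
python3 -m creep '[{"translation":[0.001,0,0],"rot":[0,0,0],"jaw":0.005},{"translation":[0.001,0,0],"rot":[0,0,0],"jaw":0.005},{"translation":[0,0,0],"rot":[0,0,0],"jaw":0.005},{"translation":[0,0,0],"rot":[0,0,0],"jaw":0.005}]'; python3 - <<'E'
from h import *
planins(-.11)
E
```

```text
clock: 17.98
position: [0.57, 0.0602, 0.1019]
ee_rot: [1.692, 2.194, -0.375]
force: [1.9, -4.5, 2.1]
width: 0.147
clock 17.98 pos [0.57   0.0602 0.1019] target [0.5697 0.0602 0.1016] F [ 1.9 -4.5  2.1] w 13.5
 shift now-axes mm [ 0.2 -0.3  0.3] turn [0.05 0.03 0.  ]
 tip rel mouth in tube axes mm [109.8   0.3  -0.2]
```

```bash
python3 -m creep '[{"translation":[0.001,0,0],"rot":[0,0,0],"jaw":0.005},{"translation":[0,0,0],"rot":[0,0,0],"jaw":0.005},{"translation":[0,0,0],"rot":[0,0,0],"jaw":0.005}]'; python3 - <<'E'
from h import *
planins(-.11); print(arm.observe()['force']@AX)
im=snap('wrist','w22.png',1.5)[120:220,190:320,::-1];cv2.imwrite('pics/c22.png',cv2.resize(im,None,fx=5,fy=5,interpolation=cv2.INTER_CUBIC))
E
```

```text
clock: 18.23
position: [0.5699, 0.0602, 0.1018]
ee_rot: [1.693, 2.193, -0.375]
force: [1.3, -7.1, 4.5]
width: 0.148
clock 18.23 pos [0.5699 0.0602 0.1018] target [0.5697 0.0602 0.1016] F [ 1.3 -7.1  4.5] w 13.6
 shift now-axes mm [ 0.2 -0.3  0.2] turn [ 0.04  0.09 -0.04]
 tip rel mouth in tube axes mm [109.8   0.4   0. ]
-8.44373856643354
```

View pics/c22.png

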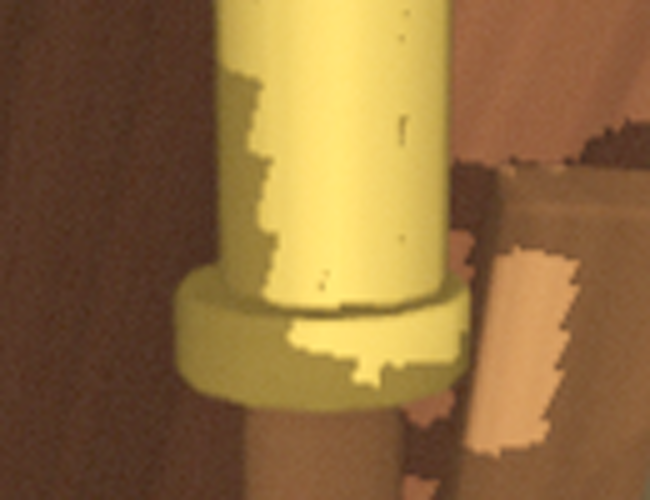

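```bash
python3 -m creep '[{"translation":[0.0015,0,0],"rot":[0,0,0],"jaw":0.005},{"translation":[0,0,0],"rot":[0,0,0],"jaw":0.005},{"translation":[0,0,0],"rot":[0,0,0],"jaw":0.005}]'; python3 - <<'E'
from h import *
planins(-.11); print(arm.observe()['force']@AX)
E
```

```text
clock: 18.53
position: [0.5699, 0.0602, 0.1018]
ee_rot: [1.693, 2.191, -0.376]
force: [2.5, -9.5, 8.3]
width: 0.148
clock 18.53 pos [0.5699 0.0602 0.1018] target [0.5697 0.0602 0.1016] F [ 2.5 -9.5  8.3] w 13.6
 shift now-axes mm [ 0.1 -0.3  0.2] turn [ 0.03  0.16 -0.11]
 tip rel mouth in tube axes mm [109.9   0.6   0.2]
-12.455138415702578
```

```bash
python3 -m creep '[{"translation":[-0.005,0,0],"rot":[0,0,0],"jaw":0.005},{"translation":[-0.01,0,0],"rot":[0,0,0],"jaw":0.005},{"translation":[-0.012,0,0],"rot":[0,0,0],"jaw":0.005},{"translation":[-0.014,0,0],"rot":[0,0,0],"jaw":0.005},{"translation":[-0.014,0,0],"rot":[0,0,0],"jaw":0.005},{"translation":[0,0,0],"rot":[0,0,0],"jaw":0.005}]'; python3 - <<'E'
from h import *
planins(-.03)
E
```

```text
clock: 19.03
position: [0.5827, 0.0108, 0.1257]
ee_rot: [1.696, 2.19, -0.374]
force: [-0.1, -1.4, -0.6]
width: 0.149
clock 19.03 pos [0.5827 0.0108 0.1257] target [ 0.5881 -0.01    0.1354] F [-0.1 -1.4 -0.6] w 13.7
 shift now-axes mm [-23.5  -0.    0.3] turn [ 0.06  0.05 -0.24]
 tip rel mouth in tube axes mm [53.5  0.7 -0.1]
```

```bash
python3 -m creep '[{"translation":[-0.014,0,0],"rot":[0,0,-0.2],"jaw":0.005},{"translation":[-0.014,0,0],"rot":[0,0,0],"jaw":0.005},{"translation":[-0.014,0,0],"rot":[0,0,0],"jaw":0.005},{"translation":[-0.014,0,0],"rot":[0,0,0],"jaw":0.005},{"translation":[-0.014,0,0],"rot":[0,0,0],"jaw":0.005},{"translation":[-0.02,0,0],"rot":[0,0,0],"jaw":0.005},{"translation":[-0.025,0,0],"rot":[0,0,0],"jaw":0.005},{"translation":[-0.015,0,0],"rot":[0,0,0],"jaw":0.005},{"translation":[0,0,0],"rot":[0,0,0],"jaw":0.005},{"translation":[0,0,0],"rot":[0,0,0],"jaw":0.005}]'; python3 - <<'E'
from h import *
planins(.04)
snap('wrist','w23.png',1.5); im=snap('side','s23.png',1.5)
# palette from top/side, fit white blob
for n in('top','side'):
    i=optics.camera_info(n); print(n,[(np.round(d['location'],1).tolist(),round(d['score'],2),atz(i,d['location'],0).round(4)) for d in optics.pinpoint(n,'palette')][:2])
E
```

```text
clock: 19.87
position: [0.6123, -0.1002, 0.1791]
ee_rot: [1.691, 2.196, -0.374]
force: [0.5, 1.3, -2.1]
width: 0.145
clock 19.87 pos [ 0.6123 -0.1002  0.1791] target [ 0.6042 -0.0713  0.165 ] F [ 0.5  1.3 -2.1] w 13.3
 shift now-axes mm [33.2 -0.5  0.1] turn [ 0.05 -0.02  0.1 ]
 tip rel mouth in tube axes mm [-73.2   0.3  -0.2]
top [([320.5, 120.4], 0.71, array([ 0.6439, -0.1747,  0.    ]))]
side [([178.5, 166.9], 0.98, array([ 0.6451, -0.1805,  0.    ]))]
```

View pics/w23.png

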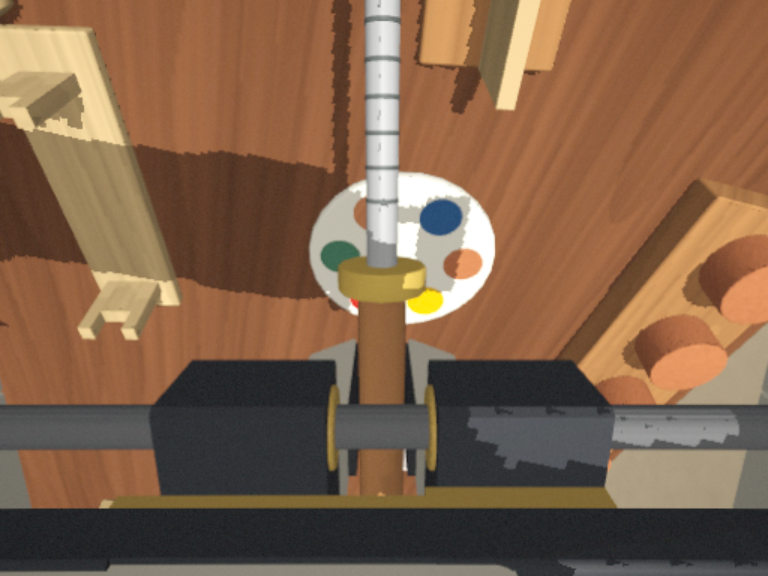

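View pics/s23.png

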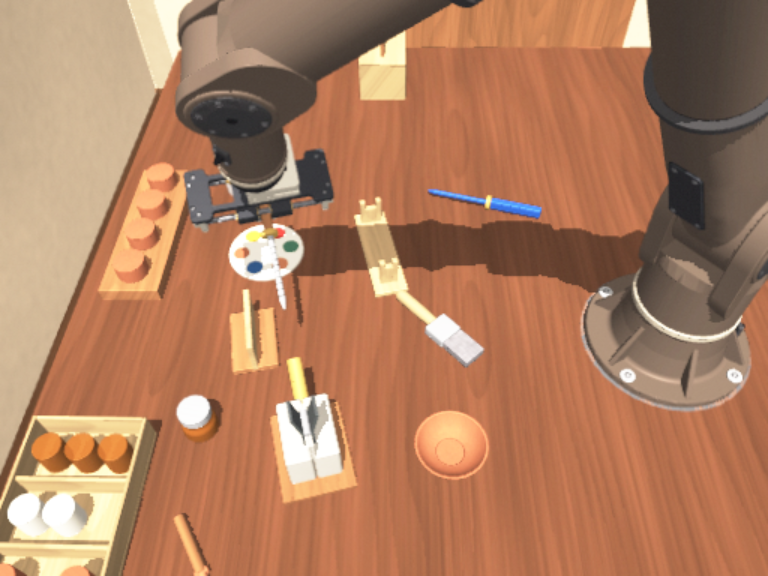

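```bash
python3 - <<'E'
from h import *
import json
def fit(f,i,c,r):
    im=cv2.resize(cv2.imread(f),(512,384),interpolation=cv2.INTER_AREA)
    hsv=cv2.cvtColor(im,cv2.COLOR_BGR2HSV); m=((hsv[...,1]<60)&(hsv[...,2]>150)).astype(np.uint8)
    k=np.zeros_like(m);cv2.circle(k,c,r,1,-1);m*=k
    cs,_=cv2.findContours(m,cv2.RETR_EXTERNAL,cv2.CHAIN_APPROX_NONE);q=max(cs,key=cv2.contourArea)[:,0]
    h=cv2.convexHull(q)[:,0]
    X=np.array([atz(i,p,.007)[:2] for p in h]);s=least_squares(lambda v:np.hypot(X[:,0]-v[0],X[:,1]-v[1])-v[2],[*X.mean(0),.065],loss='soft_l1',f_scale=.001).x;print(f,s.round(4))
fit('pics/w14.png',json.load(open('w14.json')),(425,180),75)
fit('pics/top0.png',optics.camera_info('top'),(322,119),35)
fit('pics/side0.png',optics.camera_info('side'),(178,167),35)
E
```

```text
pics/w14.png [ 0.6461 -0.1758  0.0652]
pics/top0.png [ 0.6462 -0.1746  0.067 ]
pics/side0.png [ 0.6466 -0.1741  0.0658]
```

```bash
python3 - <<'E'
from h import *
ct=optics.camera_info('top');cs=optics.camera_info('side')
g=lambda a,z:atz(ct,(a[0]/1.5,a[1]/1.5),z).round(3); h=lambda a,z:atz(cs,(a[0]/1.5,a[1]/1.5),z).round(3)
print('mug top tri',tri([(ct,(577/1.5,130/1.5)),(cs,(238/1.5,163/1.5))]).round(3))
print('mug base',h((241,192),0))
print('flask top',tri([(ct,(594/1.5,209/1.5)),(cs,(316/1.5,162/1.5))]).round(3),'base',g((585,217),0),h((317,184),0))
for hd in (104.7,75,60,45):
    d=np.array([np.cos(np.radians(hd)),np.sin(np.radians(hd))]);p=np.array([.6463,-.175])-d*(.1524);print(hd,p)
    plan((*p,.104),hd-90)
E
```

```text
mug top tri [ 0.71  -0.337  0.066]
mug base [ 0.716 -0.331 -0.   ]
flask top [ 0.571 -0.36   0.05 ] base [ 0.571 -0.36   0.   ] [ 0.572 -0.354  0.   ]
104.7 [ 0.68497271 -0.32241161]
clock 20.07 pos [ 0.6121 -0.0976  0.1779] tool x,y [-0.236  0.875 -0.422] [ 0.966  0.26  -0.002] z [ 0.108 -0.408 -0.907]
shift in present axes mm [-182.8   12.1  166.6]  turn deg [-0.03 24.95  0.36]  shift in final axes mm [-235.9   13.4   73.9]
75 [ 0.60685598 -0.3222071 ]
clock 20.07 pos [ 0.6121 -0.0976  0.1779] tool x,y [-0.236  0.875 -0.422] [ 0.966  0.26  -0.002] z [ 0.108 -0.408 -0.907]
shift in present axes mm [-164.2  -63.3  158.1]  turn deg [ 6.44 24.4  29.59]  shift in final axes mm [-218.3   53.    73.9]
60 [ 0.5701     -0.30698227]
clock 20.07 pos [ 0.6121 -0.0976  0.1779] tool x,y [-0.236  0.875 -0.422] [ 0.966  0.26  -0.002] z [ 0.108 -0.408 -0.907]
shift in present axes mm [-142.2  -94.8  147.9]  turn deg [ 9.71 23.69 44.34]  shift in final axes mm [-202.3   68.3   73.9]
45 [ 0.53853693 -0.28276307]
clock 20.07 pos [ 0.6121 -0.0976  0.1779] tool x,y [-0.236  0.875 -0.422] [ 0.966  0.26  -0.002] z [ 0.108 -0.408 -0.907]
shift in present axes mm [-113.5 -119.   134.6]  turn deg [12.97 22.67 59.08]  shift in final axes mm [-183.    78.9   73.9]
```

```bash
python3 -m creep '[{"translation":[-0.01,0,-0.002],"rot":[0,4,0],"jaw":0.005},{"translation":[-0.02,0,0],"rot":[0,5,0],"jaw":0.005},{"translation":[-0.02,0,0],"rot":[0,5,0],"jaw":0.005},{"translation":[-0.02,0,0],"rot":[0,5,0],"jaw":0.005},{"translation":[-0.02,0,0],"rot":[0,4,0],"jaw":0.005},{"translation":[-0.025,0,0],"rot":[0,2,2],"jaw":0.005},{"translation":[-0.025,0,0],"rot":[0,0,5],"jaw":0.005},{"translation":[-0.02,0,0],"rot":[0,0,5],"jaw":0.005},{"translation":[0,0,0],"rot":[0,0,3],"jaw":0.005},{"translation":[0,0,0],"rot":[0,0,0],"jaw":0.005},{"translation":[0,0,0],"rot":[0,0,0],"jaw":0.005}]'; python3 - <<'E'
from h import *
plan((.6463,-.3274,.1042),0)
E
```

```text
clock: 20.98
position: [0.6493, -0.2486, 0.2032]
ee_rot: [-2.218, -2.223, 0.001]
force: [-0.1, 0.2, -1.4]
width: 0.151
clock 20.98 pos [ 0.6493 -0.2486  0.2032] tool x,y [-0.002  1.     0.001] [ 1.     0.002 -0.002] z [-0.002  0.001 -1.   ]
shift in present axes mm [-78.8  -3.   99. ]  turn deg [-0.09 -0.05  0.13]  shift in final axes mm [-78.8  -3.   99. ]
```

```bash
python3 -m creep '[{"translation":[-0.02,-0.001,0.005],"rot":[0,0,0],"jaw":0.005},{"translation":[-0.03,-0.001,0.015],"rot":[0,0,0],"jaw":0.005},{"translation":[-0.02,-0.001,0.025],"rot":[0,0,0],"jaw":0.005},{"translation":[-0.0085,0,0.025],"rot":[0,0,0],"jaw":0.005},{"translation":[0,0,0.02],"rot":[0,0,0],"jaw":0.005},{"translation":[0,0,0.008],"rot":[0,0,0],"jaw":0.005},{"translation":[0,0,0],"rot":[0,0,0],"jaw":0.005},{"translation":[0,0,0],"rot":[0,0,0],"jaw":0.005},{"translation":[0,0,0],"rot":[0,0,0],"jaw":0.005},{"translation":[0,0,0],"rot":[0,0,0],"jaw":0.005}]'; python3 - <<'E'
from h import *
plan((.6463,-.3274,.1042),0)
snap('wrist','w24.png',1.5); im=snap('side','s24.png',1.5);snap('top','t24.png',1.5)
c=im[60:240,110:290,::-1];cv2.imwrite('pics/c24.png',cv2.resize(c,None,fx=3.3,fy=3.3,interpolation=cv2.INTER_CUBIC))
s=arm.observe();R0=Rn.from_rotvec(s['ee_rot']);t=s['position']+R0.apply(ROD+[.11,0,0]);print('tip',t)
for n in('side','top'):
    i=optics.camera_info(n);print(n,'pred',proj(i,t),'pred pal',proj(i,(.6463,-.175,.009)),[(np.round(d['location'],1).tolist(),round(d['score'],2)) for d in optics.pinpoint(n,'rod_tip')][:3])
E
```

```text
clock: 21.82
position: [0.6473, -0.3281, 0.1079]
ee_rot: [2.219, 2.221, 0.002]
force: [0.8, -0.1, -0.4]
width: 0.148
clock 21.82 pos [ 0.6473 -0.3281  0.1079] tool x,y [-0.001  1.    -0.001] [1.    0.001 0.002] z [ 0.002 -0.001 -1.   ]
shift in present axes mm [ 0.7 -1.   3.7]  turn deg [0.12 0.04 0.04]  shift in final axes mm [ 0.7 -1.   3.7]
tip [ 0.64672632 -0.17600087  0.11197205]
side pred [170.68733493 137.27577462] pred pal [177.27182562 166.12913326] [([283.4, 128.4], 0.9), ([175.0, 141.5], 0.71)]
top pred [326.81253972 104.29556988] pred pal [320.97705973 118.46155269] [([382.0, 222.3], 0.68)]
```

View pics/c24.png

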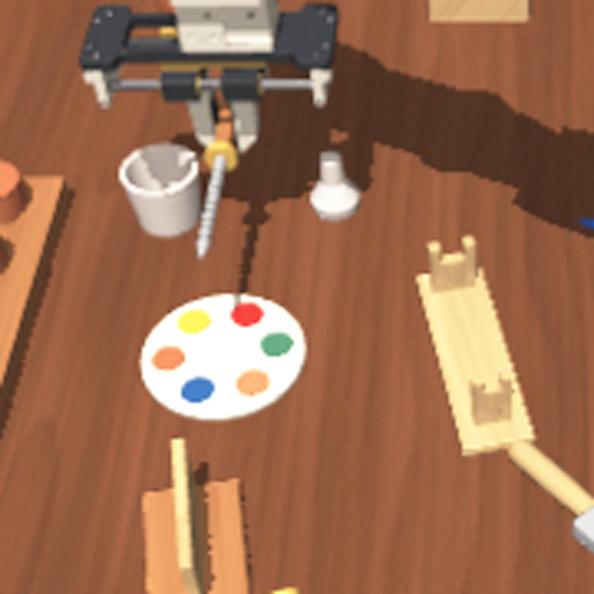

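View pics/t24.png

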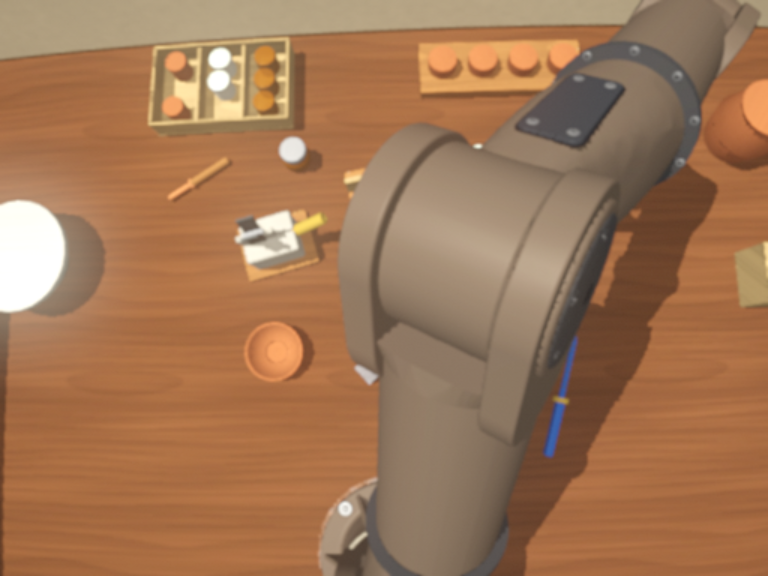

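View pics/w24.png

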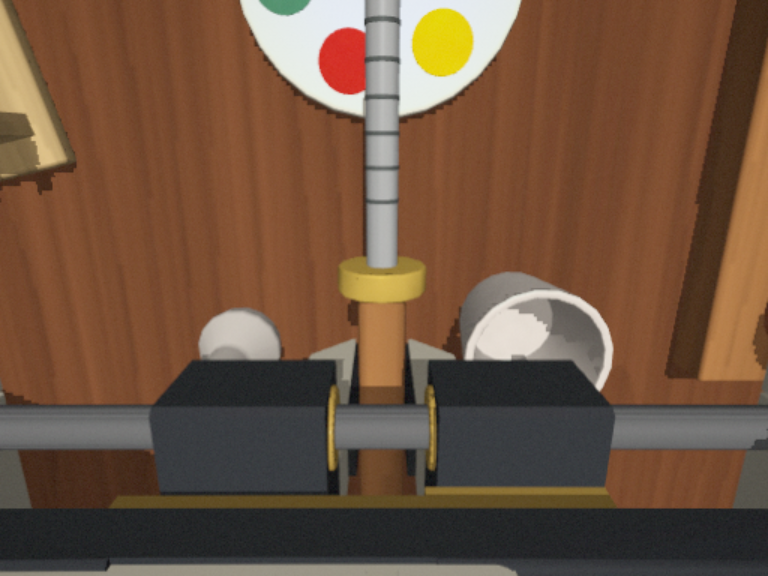

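```bash
python3 -m creep '[{"translation":[0.0005,-0.0005,0.002],"rot":[0,0,0],"jaw":0.005},{"translation":[0,0,0.001],"rot":[0,0,0],"jaw":0.005},{"translation":[0,0,0],"rot":[0,0,0],"jaw":0.005},{"translation":[0,0,0],"rot":[0,0,0],"jaw":0.005},{"translation":[0,0,0],"rot":[0,0,0],"jaw":0.005},{"translation":[0,0,0],"rot":[0,0,0],"jaw":0.005},{"translation":[0,0,0],"rot":[0,0,0],"jaw":0.005},{"translation":[0,0,0],"rot":[0,0,0],"jaw":0.005},{"translation":[0,0,0],"rot":[0,0,0],"jaw":0.005},{"translation":[0,0,0],"rot":[0,0,0],"jaw":0.005},{"translation":[0,0,0],"rot":[0,0,0],"jaw":0.005},{"translation":[0,0,0],"rot":[0,0,0],"jaw":0.005}]'; python3 - <<'E'
from h import *
s=arm.observe();R0=Rn.from_rotvec(s['ee_rot']);t=s['position']+R0.apply(ROD+[.11,0,0]);print('tip',t,'dir',R0.as_matrix()[:,0].round(3),np.abs(s['dq']).max(),s['force'].round(1),s['width']*91.8,s['clock'])
im=snap('side','s25.png',1)[215:330,150:260,::-1];cv2.imwrite('pics/c25.png',cv2.resize(im,None,fx=5,fy=5,interpolation=cv2.INTER_CUBIC))
E
```

```text
clock: 23.07
position: [0.6456, -0.3279, 0.1031]
ee_rot: [-2.222, -2.22, 0.0]
force: [0.0, 0.6, -0.9]
width: 0.144
tip [ 0.64575136 -0.17552052  0.10790997] dir [0.001 1.    0.   ] 0.002759099026063146 [ 0.   0.6 -0.9] 13.232424026984253 23.0667
```

View pics/c25.png

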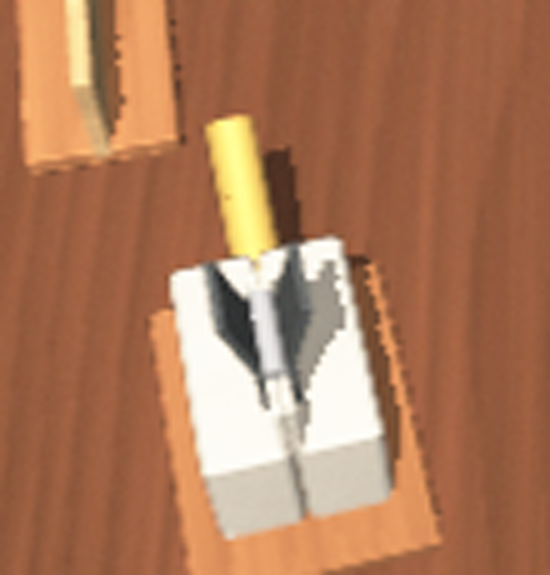

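The clip is still seated upright on the flange, and the rod is still and level with its tip over the palette centre. Handing in.

```bash
python3 -c "
from cell import arm
print(arm.sign_off())"
```

```text
the job is handed in; nothing more can be done
None
```

The job is done and handed in at about 23.1 s of the 54 s allowed, with the arm still holding the rod over the palette.

- **Clip:** I squeezed it off the strip, lowered it over the flange until it seated with about 16 N, and let go. Its coil measured within 0.5 mm of the flange middle, and the last picture showed it upright and still on the flange.
- **Rod in the tube:** I pushed the rod in until it stalled at 109.9 mm of its 110 mm, with about 12 N along the bore and the collar on the tube's mouth. It came right out again, with its tip 73 mm clear of the mouth.
- **Rod over the palette:** The last reading put the tip at (0.646, -0.176, 0.108), about 1 mm from the measured palette centre and 99 mm above its top. The rod was level, the joints were still and the grip was steady at about 13 mm.

**Checks that disagreed:** The rod-tip detector's main hit was the blue look-alike, and its hit on the real tip was 4 to 6 pixels off. I used my own pixel reading instead, which agreed with the computed tip to within a pixel. The arm hid the tip from the top camera at the end, so the final position rests on the side camera and the arm's own pose.

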